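# Fit the slide-gate blade in the pipe gate

### The job

A thin aluminium gate blade lies in the open-fronted tray on the blue parts-bin shelf. Slide it out over the tray's front edge until its plain end overhangs and you can get hold of it there, lay it flat across the wood block and let go, then take it by its red end and push it, plain end first, fully home into the pipe gate whose slot fits it, leaving the red end sticking out. Do not drop the blade onto the bench, and leave the jar, brace and loose pipe elbow where they are.

Things in the scene. Friction and masses are not known exactly. Their poses are not given: they have to be found in the camera images.
- blade_center (a point): centre (half-way up) of the loose aluminium gate blade, a flat plate 180 x 56 x 3 mm, about 80 g. x runs along its length: bare plain end 90 mm towards -x, other end painted red over its last 50 mm (+x); y across, z up. It starts flat in the tray, plain end 8 to 32 mm inside the open front edge. Fingertips pressed on it with about 12 N drag it along
- blade_plain_end (a point): middle of the blade's plain end edge, 90 mm from blade_center; same axes
- shelf: fixed blue shelf, 70 mm high, front-open tray on top. Origin on the bench under the middle of the tray's open front edge; x points in from that edge to the back, z up. Tray floor 70 mm above the bench, 72 mm wide (y +-36 mm), 255 mm long; side and back walls 5 mm thick, 12 mm high, none in front. Its flat top runs on to y = -200 mm and carries jar and brace
- block: wood rest block screwed to the bench, 60 mm (its x) by 100 mm (its y), flat top 50 mm above the bench. Origin centre of its underside. The blade laid along its x overhangs it by 60 mm at each end
- gate_wide: fixed grey slide gate in a 48 mm black pipe; slot fits the blade: 62 mm wide, 10 mm high (85 to 95 mm above the bench), 110 mm deep to a rigid stop. Origin on the bench under the middle of the slot mouth; x points level into the slot, z up. Flared lips reach 15 mm out of the mouth. Pipe rises 46 mm and more behind the mouth, to 190 mm high. Blade home: 70 mm stick out
- gate_narrow: the same kind of gate in a 34 mm pipe, slot only 42 mm wide: the blade does not fit. Origin and axes as for gate_wide; which of the two stands nearer the robot varies
- jar_center (a point): centre of the clear screw-top jar, 68 mm across, 85 mm high, standing on the shelf right of the tray
- brace_center (a point): middle of the zinc corner brace, an L with legs of 75 mm, 20 mm high as it lies, on the shelf right of the tray
- elbow_center (a point): middle of the loose black plastic pipe elbow, about 100 mm long, 60 mm high, on the bench's far side
There are look-alikes about, which are no part of the job. What is meant by the part that bears blade_center is not turquoise, and is the smaller of those in its own colour.

How it is judged (in metres and radians):
On the way, in this order (a step that is already met when the one before it is completed fails the run):
1. the blade lies flat in the tray with its plain end at least 25 mm past the front edge (x of blade_plain_end in the frame of shelf below -0.025 m and x of blade_center in the frame of shelf above 0 m and height (world z) of blade_center between 0.065 and 0.08 m and angle between blade_center's own z axis and vertical below 0.1 rad), for 0.1 s.
2. the blade lies flat across the wood block and is let go (horizontal distance between blade_center and block below 0.05 m and height (world z) of blade_center between 0.047 and 0.056 m and angle between blade_center's own z axis and vertical below 0.08 rad and contact force between the fingers and blade below 0.2 N), for 0.2 s.
At the end, for the whole second after the job is handed in: The blade lies in the slot of the wide gate, plain end first, within 10 mm of the slot's end stop, lying flat (within 0.1 rad), its red end sticking out, and nothing holds it (x of blade_plain_end in the frame of gate_wide above 0.1 m and x of blade_center in the frame of gate_wide below 0.03 m and y of blade_plain_end in the frame of gate_wide between -0.008 and 0.008 m and height (world z) of blade_plain_end between 0.083 and 0.097 m and angle between blade_center's own z axis and vertical below 0.1 rad); the robot touches nothing.
It fails at once if the blade is dropped onto the bench (height (world z) of blade_center below 0.03 m).
It fails at once if the jar, brace or loose elbow is moved more than 30 mm (distance of any of jar_center, brace_center, elbow_center from where it was at the start of the episode above 0.03 m).
It also fails if it takes over 72 s, if anything falls off the work surface, if the arm or the gripper's body presses on something with over 40 N, if the wrist force passes 120 N, or if a joint passes its speed limit or range.

### The arm

A 6-joint arm with a two-finger parallel gripper is mounted at the origin on the work surface. World frame = base frame: x ahead of the robot, y to its left, z up, the work surface at z = 0. Lengths are in mm, angles in rad, forces in N, time in s.
With the tool pointing down it reaches from about 350 to 775 mm from the base axis. Payload 7.3 kg.
Tool frame: the origin (TCP) lies at the very end of the fingers, on their centre line; the grasp point (between the pads) lies 19 mm behind it; z points along the fingers, y is the line along which they close (so a half turn about z gives the same grasp; the last joint's range is limited). The gripper opens to 92 mm and grips with 3 to 60 N. Pads are 19 mm wide; open, the fingers measure 130 mm over their backs; the gripper's body (75 mm by 190 mm) begins 47 mm behind the grasp point.
Start: joints at [1.17, 0.342, 1.524, -0, 1.275, -0.146], TCP at [132.313, 508.076, 191.241] pointing down, gripper open.
Joint ranges: [-2.53, 2.53], [-0.77, 2.02], [0.04, 2.7], [-1, 4.14], [0.28, 2.66], [-3.11, 3.11]. Speed limits (rad/s): [2.57, 2.57, 3.14, 3.14, 3.14, 3.14].

### API

Orientations are given as [roll, pitch, yaw] about the fixed x, y, z axes, in that order (R = Rz(yaw) Ry(pitch) Rx(roll)).
In Python, from plant import bot gives the robot as it stands.
- The arm moves only by the tool jog_arm, never from a script. Its argument "targets" is a list of rows, each an object with "xyz": the shift along the tool's x, y, z as a fraction of full scale, a list of three; "spin": the turn about the tool's z as a fraction of full scale. In form: [{"xyz": [x, y, z], "spin": spin}, ...]. A call has exactly 10 rows; each row shifts and turns the commanded pose from where the row before left it, along the tool's axes as they then stand; what a row does not reach is not made up. Full scale, the value 1, is 80 mm for a shift and 0.1 rad for a turn. A row lasts 1/8 s, in which the tool goes at most 62.5 mm and 10.7 degrees, less where a joint would pass 70% of its speed; a pose out of reach is approached as far as the arm can. A call with a number of a shift or a turn outside -1 to 1 is refused whole. A call with a gripper value outside its range is refused whole. "gripper" is the opening in per cent of the stroke, from 0 (shut) to 100 (fully open), set as the call begins (left out, the last holds). The fingers move at their own pace and stop on an object; the grip force is fixed at half the most. Time passes only in rows, so rows that do not move let the fingers close, or fill a call up. It gives the time, the measured TCP pose, the force, the opening and the grip force at its end, in the units of the state.
- bot.get_obs(): the state, without advancing time (a new reading comes with each control period).
- bot.capture(name): name is "scene" or "top" or "wrist"; returns the picture (384x512x3 uint8, blue, green, red); there is no depth.
- bot.get_calibration(name): a dict with "vfov" (degrees; the focal length in pixels is half the picture's height over the tangent of half this angle, whatever the lens; pixels are square), "cx", "cy" (the principal point, pixels), "eye" and "rotation" of the camera in the world. Camera axes: x right, y down, z forward; pixel columns grow to the right and rows downward; lengths in mm; the calibration is good to about 2 mm. A picture is of the moment at which its call begins: read the wrist's pose just before it. get_calibration takes no time and is no camera call; for the wrist camera it gives the pose at the moment of the call.
- bot.close_job(): hands the job in; it is judged then, once.
The state is a dict: "time": time; "joint_positions": joint angles; "dq": joint speeds; "tau": joint torques, N m; "tool_pos": TCP position; "tcp_rot": TCP orientation; "contact_force": force on the tool from outside, world axes, zero at the start; "moment": the same for the moment, N m; "grip_width": finger opening in mm; "finger_force": force on a finger pad.
Only numpy, scipy, OpenCV 4.12 (cv2) and the standard library are available. Lean on these libraries where they do the work, as an engineer would, in place of code of your own. Each camera call takes 0.05 s, during which the arm holds its last target. There are 200 camera calls.

## Working session

There is one attempt and no reset: what is moved stays moved. The work goes in short steps, Python scripts to look and compute and a tool call to move; the robot and the scene stay as the last step left them, time stands still between calls to the robot, and variables do not carry over. Pictures are saved under pics/ and viewed, at most 10 in all, crops included, and the job is handed in when it is done.

Besides the shell and the picture viewer there is one more tool, called after "Request:" in YAML: its name, and indented under it one key for each argument. jog_arm: Moves the arm, as the interface text tells. Shift numbers are shares of 80 mm and turn numbers shares of 0.1 rad, none past 1 either way. Its arguments: {"type":"object","properties":{"targets":{"type":"array","items":{"type":"object","properties":{"xyz":{"type":"array","items":{"type":"number"}},"spin":{"type":"number"}}}},"gripper":{"type":"number"}},"required":["targets"]}

```bash
mkdir -p pics; ls
python3 - <<'E'
from plant import bot
import cv2,json
o=bot.get_obs();print({k:(v if not hasattr(v,'tolist') else v.tolist()) for k,v in o.items()})
for n in("scene","top"):
    c=bot.get_calibration(n);print(n,c)
    cv2.imwrite(f"pics/{n}.png",cv2.resize(bot.capture(n),None,fx=1.5625,fy=1.5625,interpolation=cv2.INTER_CUBIC))
E
```

```text
pics
{'time': 0.0, 'joint_positions': [1.1699881195079687, 0.3427142738912577, 1.5250064439642446, -8.641878431737795e-06, 1.275418989251117, -0.146003135900252], 'dq': [-0.00033212113843498646, 0.0009434236700814448, 0.0012060327719771661, -0.0009056670994130535, 0.0006816778534556431, -0.0012763412524401346], 'tau': [0.001467148249503225, -43.12276482582092, -24.422661066055298, 0.07179295644164085, 0.055810752091929317, -0.00010803288887473173], 'tool_pos': [132.12981759975614, 507.6218504852821, 190.5530919205035], 'tcp_rot': [-3.1400608577254436, -0.00021689714607608934, 2.8867899381355366], 'contact_force': [0.046461590882170126, -0.3070033590211653, -0.048811017255474994], 'moment': [-0.00978260438957913, -0.0021142695686439156, 0.03219015027646001], 'finger_force': 0.0, 'grip_width': 91.85708021052737}
scene {'vfov': 44.33540998529112, 'cx': 262.28538561533486, 'cy': 188.0415017408019, 'eye': array([1455.51723658,  168.72774506, 1150.990747  ]), 'rotation': array([-2.39692635e+00,  1.93481610e-03,  1.89667867e+00])}
top {'vfov': 46.23148175651889, 'cx': 253.9294532916803, 'cy': 187.43232443623657, 'eye': array([ 260.45644192, -157.00001674, 1439.71886148]), 'rotation': array([-2.94883375,  0.01194663, -1.59353857])}
```

View pics/top.png

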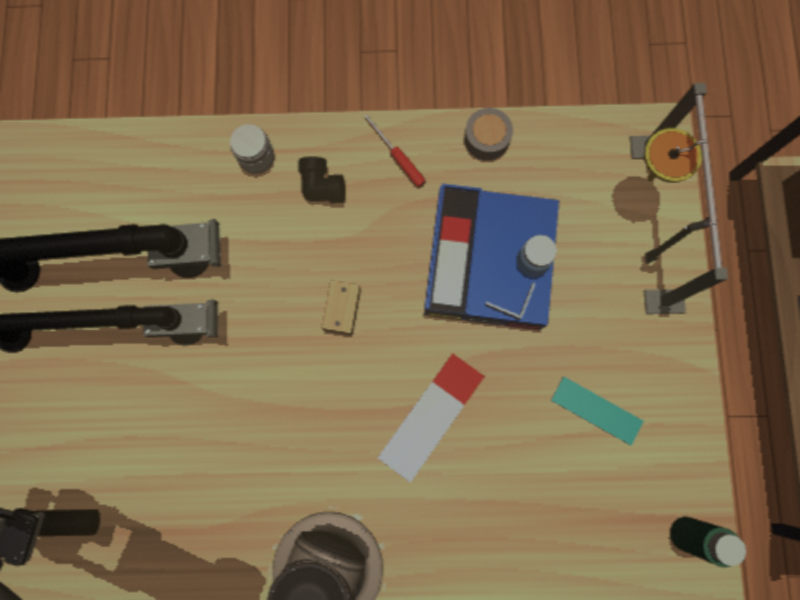

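View pics/scene.png

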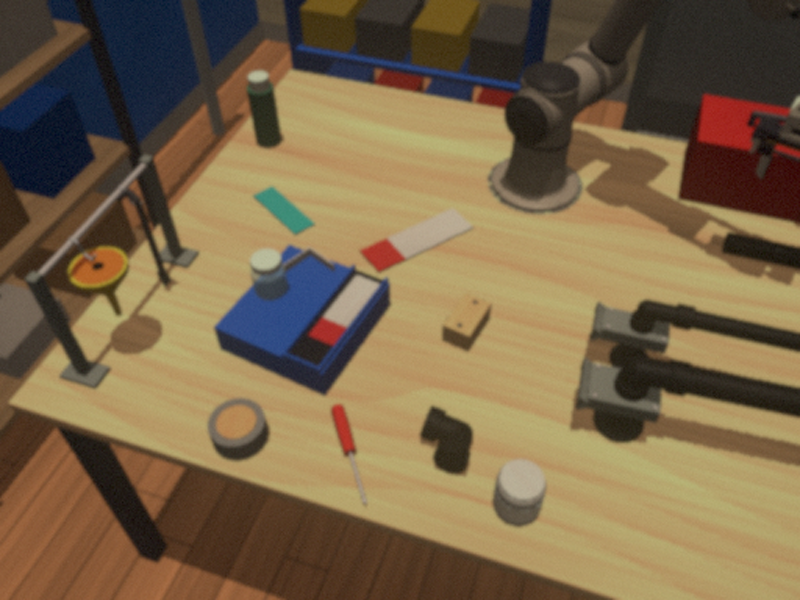

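The top view (800 px scale) shows the target blade in the tray, at about (440,315) for the front edge with the red end on the far side. The block is at (341,307), the wide gate's mouth is near (217,240) and the narrow gate's near (215,320). The larger red/white plate at (430,418) is a decoy. Next I'll enlarge the crops.

```bash
cat > h.py <<'E'
import numpy as np,cv2
from scipy.spatial.transform import Rotation as R
from scipy.optimize import least_squares
from plant import bot
def cam(c):
    f=192/np.tan(np.radians(c['vfov']/2)); return f,c['cx'],c['cy'],np.array(c['eye']),R.from_euler('xyz',c['rotation']).as_matrix()
def proj(c,P):
    f,cx,cy,e,M=cam(c); q=(np.atleast_2d(P)-e)@M; return np.c_[cx+f*q[:,0]/q[:,2],cy+f*q[:,1]/q[:,2]]
def ray(c,p):
    f,cx,cy,e,M=cam(c); return e,M@np.array([(p[0]-cx)/f,(p[1]-cy)/f,1])
def atz(c,p,z):
    e,d=ray(c,p); return e+d*(z-e[2])/d[2]
def tri(obs):
    A=np.zeros((3,3));b=np.zeros(3)
    for c,p in obs:
        e,d=ray(c,p);d=d/np.linalg.norm(d);Q=np.eye(3)-np.outer(d,d);A+=Q;b+=Q@e
    return np.linalg.solve(A,b)
def crop(img,x,y,w,h,s,name):
    cv2.imwrite(name,cv2.resize(img[y:y+h,x:x+w],None,fx=s,fy=s,interpolation=cv2.INTER_CUBIC))
E
python3 - <<'E'
from h import *
t=bot.capture('top');s=bot.capture('scene')
cv2.imwrite('top_raw.png',t);cv2.imwrite('scene_raw.png',s)
crop(t,200,110,170,110,4.7,'pics/t1.png')
a=cv2.resize(t[120:230,85:155],None,fx=5,fy=5,interpolation=cv2.INTER_CUBIC)
b=cv2.resize(s[180:290,360:440],None,fx=5,fy=5,interpolation=cv2.INTER_CUBIC)
cv2.imwrite('pics/g1.png',np.hstack([a,b]))
crop(s,130,150,190,110,4.2,'pics/s1.png')
T=bot.get_calibration('top');S=bot.get_calibration('scene')
k=1.5625
for n,p,q in[('front-left corner tray',(427,315),(388,295)),('block c',(341,307),(467,320)),('jar top',(539,250),(267,260)),('mouth wide',(217,240),(582,395))]:
    print(n,tri([(T,np.array(p)/k),(S,np.array(q)/k)]).round(1))
E
```

```text
front-left corner tray [ 489.7 -207.4   24. ]
block c [509.3 -32.3  31. ]
jar top [ 587.6 -417.2  152.1]
mouth wide [646.1 214.6  69.9]
```

View pics/t1.png

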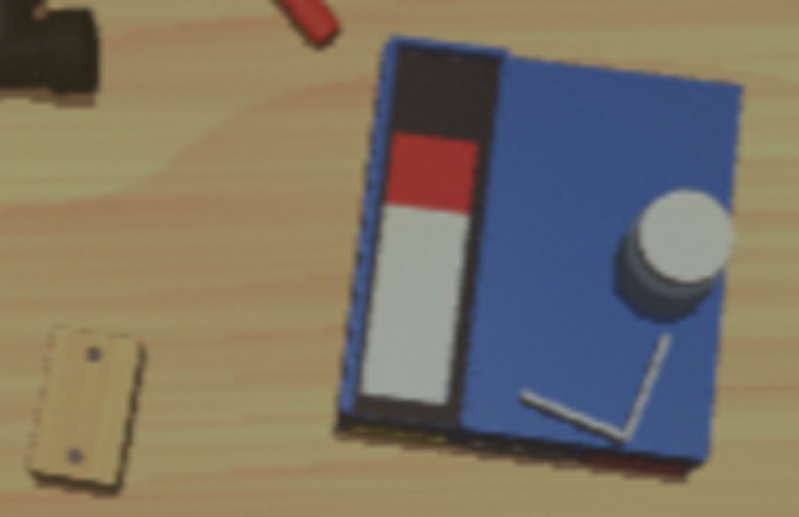

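View pics/g1.png

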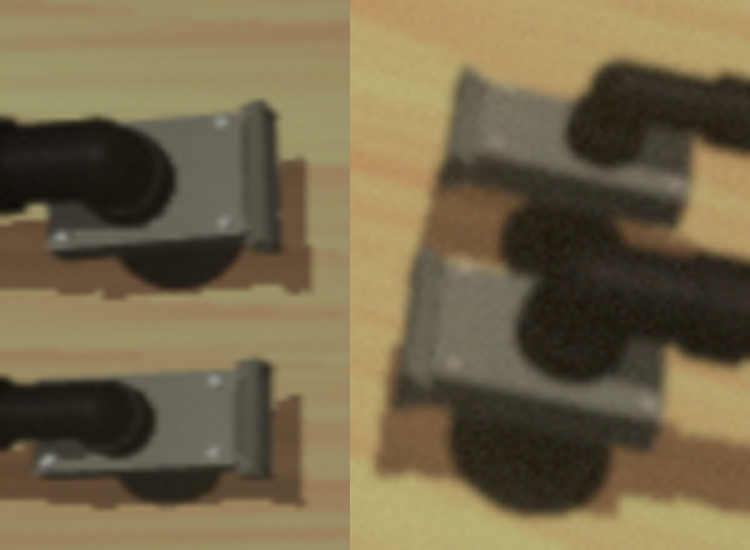

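View pics/s1.png

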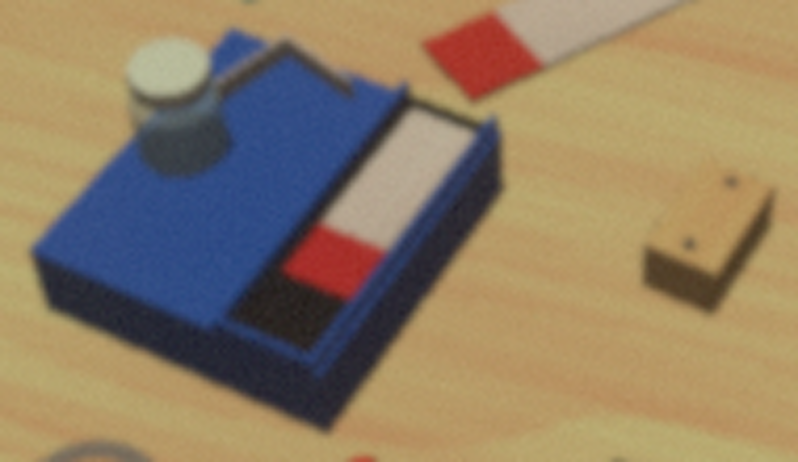

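```bash
cat > m.py <<'E'
from h import *
T=bot.get_calibration('top');S=bot.get_calibration('scene')
t1=lambda x,y:np.array([200+x/4.7,110+y/4.7])
s1=lambda x,y:np.array([130+x/4.2,150+y/4.2])
gt=lambda x,y:np.array([85+x/5,120+y/5])
gs=lambda x,y:np.array([360+(x-350)/5,180+y/5])
pts=dict(bl_plainL=(t1(362,392),s1(478,125)),bl_plainR=(t1(447,404),s1(412,105)),bl_redR=(t1(478,142),s1(283,268)),bl_redL=(t1(392,133),s1(347,300)),
 bnd_R=(t1(470,212),s1(325,227)),bnd_L=(t1(385,205),s1(388,250)),
 blk_dot1=(t1(94,354),s1(690,243)),blk_dot2=(t1(75,456),s1(731,181)),blk1=(t1(55,326),s1(715,278)),blk2=(t1(145,342),s1(645,245)),blk4=(t1(32,470),s1(775,188)),
 sh_wallFL=(t1(340,413),s1(494,122)),sh_wallBL=(t1(391,37),s1(318,370)),sh_BR=(t1(742,87),s1(35,250)),
 W_scr1=(gt(222,122),gs(455,362)),W_scr2=(gt(228,218),gs(495,272)),W_scr3=(gt(62,236),None),W_scr4=(None,gs(650,400)),W_lip1=(gt(262,103),gs(412,400)),W_lip2=(gt(265,248),gs(430,250)),
 N_scr1=(gt(214,380),gs(497,146)),N_lip1=(gt(258,362),gs(452,178)),N_lip2=(gt(262,475),gs(468,72)))
for n,(p,q) in pts.items():
    if p is None or q is None: continue
    P=tri([(T,p),(S,q)]);e=np.hypot(*(proj(T,P)[0]-p))
    print(n,P.round(1),'err px',e.round(2))
print('blade @71.5')
for n in['bl_plainL','bl_plainR','bl_redR','bl_redL','bnd_R','bnd_L']: print(n,atz(T,pts[n][0],73)[:2].round(1),atz(S,pts[n][1],73)[:2].round(1))
print('front floor',atz(T,t1(357,412),70),atz(T,t1(462,428),70), 'shelf FR',atz(T,t1(703,462),70))
print('blk @50',[atz(T,t1(*p),50)[:2].round(1) for p in[(55,326),(145,342),(118,488),(32,470),(94,354),(75,456)]])
E
python3 m.py
```

```text
bl_plainL [ 505.6 -216.6   79.4] err px 0.24
bl_plainR [ 497.3 -272.6   74.4] err px 0.08
bl_redR [ 675.2 -300.5   73.8] err px 0.14
bl_redL [ 684.8 -245.4   70.7] err px 0.59
bnd_R [ 627.4 -291.5   69.2] err px 0.8
bnd_L [ 634.  -237.1   71. ] err px 0.01
blk_dot1 [541.5 -39.4  49.6] err px 0.1
blk_dot2 [472.8 -26.6  49.3] err px 0.06
blk1 [562.8 -13.5  44.1] err px 0.14
blk2 [549.7 -72.2  44.2] err px 0.49
blk4 [464.6   4.1  43.7] err px 0.41
sh_wallFL [ 493.8 -204.9   74.5] err px 0.77
sh_wallBL [ 750.  -243.1   74.3] err px 0.65
sh_BR [ 711.  -480.3   66.1] err px 0.54
W_scr1 [665.7 234.4 107.5] err px 0.09
W_scr2 [603.  237.3 108.9] err px 3.02
W_lip1 [683.2 216.5  87.7] err px 0.46
W_lip2 [587.2 209.   98. ] err px 0.33
N_scr1 [504.5 234.3 105.2] err px 0.15
N_lip1 [518.8 213.9  84.5] err px 0.02
N_lip2 [446.5 207.7  98.4] err px 0.59
blade @71.5
bl_plainL [ 507.  -217.6] [ 499.8 -218.1]
bl_plainR [ 497.6 -273. ] [ 496. -273.]
bl_redR [ 675.6 -301. ] [ 674.5 -300.4]
bl_redL [ 683.4 -243.5] [ 686.8 -246.4]
bnd_R [ 627.2 -293.5] [ 629.9 -287.4]
bnd_L [ 633.5 -237. ] [ 635.5 -236.4]
front floor [ 494.25564511 -213.98004384   70.        ] [ 481.91631648 -282.41155179   70.        ] shelf FR [ 455.57875431 -438.52702539   70.        ]
blk @50 [array([561.4, -13.6]), array([548.9, -74.1]), array([450.5, -54.9]), array([464. ,   2.1]), array([541.5, -39.7]), array([472.7, -26.5])]
```

The measured heights agree with the task text: blade about 72, block about 49, gate top about 107. The blade's centre is about (591,-259), pointing -0.151 rad. The block's centre is about (507,-34). I'll now work out the first move.

```bash
cat >> h.py <<'E'
def togo(target,yaw=None,spin=0):
    o=bot.get_obs();M=R.from_euler('xyz',o['tcp_rot'])*R.from_euler('z',spin)
    d=M.inv().apply(np.array(target)-o['tool_pos'])
    print('t',round(o['time'],2),'pos',np.round(o['tool_pos'],1),'rot',np.round(o['tcp_rot'],4),'j6',np.round(o['joint_positions'][[0,5]],2))
    if yaw is not None: print('spin needed rad',round(((R.from_euler('xyz',o['tcp_rot']).as_euler('xyz')[2]-yaw+np.pi)%(2*np.pi))-np.pi,4))
    print('togo tool /80:',(d/80).round(3))
E
python3 - <<'E'
from h import *
togo((612,-262,150),2.9905,-0.1)
T=bot.get_calibration('top')
print('jar',atz(T,(200+687/4.7,110+237/4.7),155))
for p in [(222,122),(228,218),(62,236)]:print(atz(T,(85+p[0]/5,120+p[1]/5),107)[:2].round(1))
E
```

```text
t 0.2 pos [132.2 507.8 190.8] rot [-3.1407e+00 -1.0000e-04  2.8868e+00] j6 [ 1.17 -0.15]
spin needed rad -0.1037
togo tool /80: [-7.409 -8.583  0.516]
jar [ 585.52587937 -420.08126465  155.        ]
[665.8 234.3]
[604.7 228.7]
[595.9 330.3]
```

Request:
jog_arm:
  targets:
    - {"xyz":[0,0,0],"spin":-1}
    - {"xyz":[-0.4,-0.45,0],"spin":0}
    - {"xyz":[-0.4,-0.45,0],"spin":0}
    - {"xyz":[-0.4,-0.45,0],"spin":0}
    - {"xyz":[-0.4,-0.45,0],"spin":0}
    - {"xyz":[-0.4,-0.45,0],"spin":0}
    - {"xyz":[-0.4,-0.45,0],"spin":0}
    - {"xyz":[-0.4,-0.45,0],"spin":0}
    - {"xyz":[-0.4,-0.45,0],"spin":0}
    - {"xyz":[-0.4,-0.45,0],"spin":0}
  gripper: 0

```text
time: 1.45
tool_pos: [367.5, 142.1, 191.3]
tcp_rot: [3.141, 0.0, 2.987]
contact_force: [0.1, 0.4, 0.1]
grip_width: 0.9
finger_force: 0.0
```

```bash
python3 -c "
from h import *
togo((612,-262,150),2.9905)"
```

```text
t 1.45 pos [367.5 142.1 191.3] rot [3.1413e+00 4.0000e-04 2.9867e+00] j6 [ 0.17 -1.24]
spin needed rad -0.0038
togo tool /80: [-3.798 -4.52   0.516]
```

Request:
jog_arm:
  targets:
    - {"xyz":[-0.42,-0.5,0],"spin":-0.04}
    - {"xyz":[-0.42,-0.5,0],"spin":0}
    - {"xyz":[-0.42,-0.5,0],"spin":0}
    - {"xyz":[-0.42,-0.5,0],"spin":0}
    - {"xyz":[-0.42,-0.5,0],"spin":0}
    - {"xyz":[-0.42,-0.5,0],"spin":0}
    - {"xyz":[-0.42,-0.5,0],"spin":0}
    - {"xyz":[-0.42,-0.5,0.1],"spin":0}
    - {"xyz":[-0.42,-0.5,0.2],"spin":0}
    - {"xyz":[0,0,0.2],"spin":0}

```text
time: 2.7
tool_pos: [612.0, -261.0, 148.7]
tcp_rot: [-3.142, -0.001, 2.988]
contact_force: [0.1, 0.9, -0.7]
grip_width: 0.6
finger_force: 0.0
```

Run:
```python
from h import *
togo((612,-262,80),2.9905)
W=bot.get_calibration('wrist');w=bot.capture('wrist');cv2.imwrite('pics/w1.png',cv2.resize(w,None,fx=1.5625,fy=1.5625,interpolation=cv2.INTER_CUBIC))
print(W)
```

```text
t 2.7 pos [ 612.  -261.   148.7] rot [-3.1416e+00 -1.0000e-03  2.9876e+00] j6 [-0.52 -1.93]
spin needed rad -0.0029
togo tool /80: [-0.003 -0.012  0.859]
{'vfov': 61.960454570649375, 'cx': 260.2570526455152, 'cy': 188.27022002764878, 'eye': array([ 547.93077596, -251.39081906,  341.2072496 ]), 'rotation': array([2.89627844e+00, 4.26401365e-04, 1.41654176e+00])}
```

View pics/w1.png

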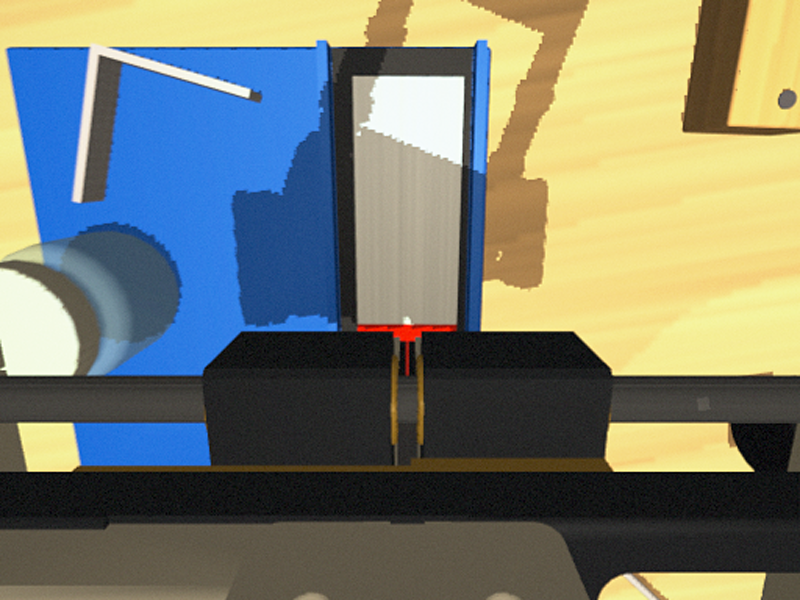

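The wrist view shows the blade centred under the fingers. Its plain end is at y=76 and spans x 352–463, the tray's front edge is at y=47, and the jar and brace are clear to the left.

Request:
jog_arm:
  targets:
    - {"xyz":[0,0,0.2],"spin":-0.03}
    - {"xyz":[0,0,0.2],"spin":0}
    - {"xyz":[0,0,0.2],"spin":0}
    - {"xyz":[0,0,0.15],"spin":0}
    - {"xyz":[0,0,0.05],"spin":0}
    - {"xyz":[0,0,0.03],"spin":0}
    - {"xyz":[0,0,0.03],"spin":0}
    - {"xyz":[0,0,0.03],"spin":0}
    - {"xyz":[0,0,0],"spin":0}
    - {"xyz":[0,0,0],"spin":0}

```text
time: 4.0
tool_pos: [611.7, -257.9, 80.1]
tcp_rot: [-3.142, 0.0, 2.994]
contact_force: [-0.0, 0.3, 0.3]
grip_width: 0.4
finger_force: 0.0
```

Run:
```python
from h import *
W=dict(vfov=61.960454570649375,cx=260.257,cy=188.27,eye=np.array([547.93077596,-251.39081906,341.2072496]),rotation=np.array([2.89627844,4.264e-4,1.41654176]))
k=1.5625
for n,p,z in[('plainL',(463,76),73),('plainR',(352,76),73),('bndL',(456,326),73),('bndR',(357,326),73),('frontL',(476,47),70),('frontR',(330,47),70),('dot',(787,99),50)]:
    print(n,atz(W,np.array(p)/k,z).round(1))
```

```text
plainL [ 507.7 -216.8   73. ]
plainR [ 499.2 -271.5   73. ]
bndL [ 636.8 -237.2   73. ]
bndR [ 628.2 -292.2   73. ]
frontL [ 495.  -208.3   70. ]
frontR [ 483.8 -280.2   70. ]
dot [543.1 -40.2  50. ]
```

Request:
jog_arm:
  targets:
    - {"xyz":[0,-0.04,0.02],"spin":0}
    - {"xyz":[0,0,0.02],"spin":0}
    - {"xyz":[0,0,0.02],"spin":0}
    - {"xyz":[0,0,0.02],"spin":0}
    - {"xyz":[0,0,0.02],"spin":0}
    - {"xyz":[0,0,0],"spin":0}
    - {"xyz":[0,0,0],"spin":0}
    - {"xyz":[0,0,0],"spin":0}
    - {"xyz":[0,0,0],"spin":0}
    - {"xyz":[0,0,0],"spin":0}

```text
time: 5.25
tool_pos: [611.2, -261.1, 72.0]
tcp_rot: [3.142, 0.0, 2.994]
contact_force: [0.5, 0.5, 0.2]
grip_width: 0.2
finger_force: 0.0
```

Request:
jog_arm:
  targets:
    - {"xyz":[0,0,0.01],"spin":0}
    - {"xyz":[0,0,0.01],"spin":0}
    - {"xyz":[0,0,0],"spin":0}
    - {"xyz":[0,0,0],"spin":0}
    - {"xyz":[0,0,0],"spin":0}
    - {"xyz":[0,0,0],"spin":0}
    - {"xyz":[0,0,0],"spin":0}
    - {"xyz":[0,0,0],"spin":0}
    - {"xyz":[0,0,0],"spin":0}
    - {"xyz":[0,0,0],"spin":0}

```text
time: 6.5
tool_pos: [611.2, -261.1, 70.4]
tcp_rot: [3.141, 0.0, 2.994]
contact_force: [-0.0, 0.5, -0.5]
grip_width: 0.5
finger_force: 0.0
```

Request:
jog_arm:
  targets:
    - {"xyz":[0,0,0.01],"spin":0}
    - {"xyz":[0,0,0],"spin":0}
    - {"xyz":[0,0,0.01],"spin":0}
    - {"xyz":[0,0,0],"spin":0}
    - {"xyz":[0,0,0],"spin":0}
    - {"xyz":[0,0,0],"spin":0}
    - {"xyz":[0,0,0],"spin":0}
    - {"xyz":[0,0,0],"spin":0}
    - {"xyz":[0,0,0],"spin":0}
    - {"xyz":[0,0,0],"spin":0}

```text
time: 7.75
tool_pos: [611.2, -261.1, 68.8]
tcp_rot: [3.142, 0.0, 2.994]
contact_force: [-0.1, -0.3, -0.4]
grip_width: 0.4
finger_force: 0.0
```

Run:
```python
from h import *
w=bot.capture('wrist');s=bot.capture('scene')
a=cv2.resize(w[:310,120:400],(400,443))
b=cv2.resize(s[110:270,100:250],(400,427));b=cv2.copyMakeBorder(b,0,16,0,0,0)
cv2.imwrite('pics/w2.png',np.hstack([a,b]))
print(bot.get_calibration('wrist'),bot.get_obs()['contact_force'],bot.get_obs()['tool_pos'])
```

```text
{'vfov': 61.960454570649375, 'cx': 260.2570526455152, 'cy': 188.27022002764878, 'eye': array([ 546.81481421, -251.83441335,  261.24239601]), 'rotation': array([2.89521040e+00, 2.98574013e-04, 1.42272138e+00])} [0.41270812 0.03581041 0.42807515] [ 611.15619406 -261.071032     68.79373899]
```

View pics/w2.png

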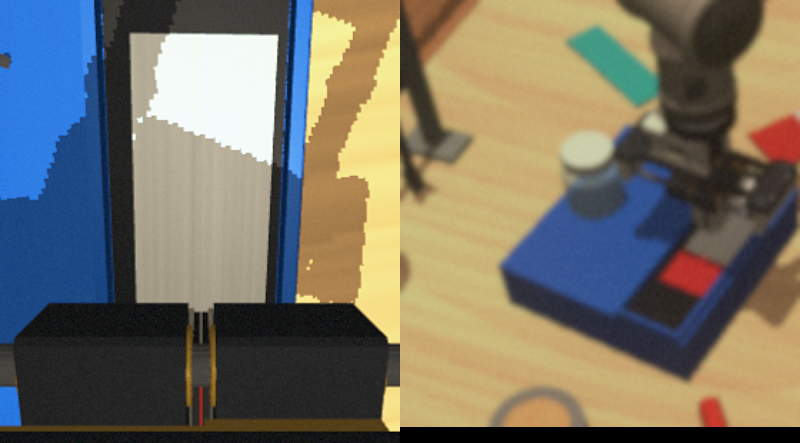

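The fingertips are over the middle of the blade, just ahead of the red boundary, and seem to sit slightly above it. I'll keep going down in small steps.

Request:
jog_arm:
  targets:
    - {"xyz":[0,0,0.01],"spin":0}
    - {"xyz":[0,0,0],"spin":0}
    - {"xyz":[0,0,0.01],"spin":0}
    - {"xyz":[0,0,0],"spin":0}
    - {"xyz":[0,0,0.01],"spin":0}
    - {"xyz":[0,0,0],"spin":0}
    - {"xyz":[0,0,0],"spin":0}
    - {"xyz":[0,0,0],"spin":0}
    - {"xyz":[0,0,0],"spin":0}
    - {"xyz":[0,0,0],"spin":0}

```text
time: 9.1
tool_pos: [611.2, -261.1, 66.4]
tcp_rot: [3.142, 0.0, 2.994]
contact_force: [0.2, 0.1, -0.7]
grip_width: 0.3
finger_force: 0.0
```

Request:
jog_arm:
  targets:
    - {"xyz":[0,0,0.01],"spin":0}
    - {"xyz":[0,0,0],"spin":0}
    - {"xyz":[0,0,0.01],"spin":0}
    - {"xyz":[0,0,0],"spin":0}
    - {"xyz":[0,0,0.01],"spin":0}
    - {"xyz":[0,0,0],"spin":0}
    - {"xyz":[0,0,0],"spin":0}
    - {"xyz":[0,0,0],"spin":0}
    - {"xyz":[0,0,0],"spin":0}
    - {"xyz":[0,0,0],"spin":0}

```text
time: 10.35
tool_pos: [611.2, -261.1, 64.0]
tcp_rot: [3.142, 0.0, 2.994]
contact_force: [-1.3, 0.6, -0.3]
grip_width: 0.4
finger_force: 0.0
```

Request:
jog_arm:
  targets:
    - {"xyz":[0,0,0.01],"spin":0}
    - {"xyz":[0,0,0],"spin":0}
    - {"xyz":[0,0,0.01],"spin":0}
    - {"xyz":[0,0,0],"spin":0}
    - {"xyz":[0,0,0.01],"spin":0}
    - {"xyz":[0,0,0],"spin":0}
    - {"xyz":[0,0,0],"spin":0}
    - {"xyz":[0,0,0],"spin":0}
    - {"xyz":[0,0,0],"spin":0}
    - {"xyz":[0,0,0],"spin":0}

```text
time: 11.6
tool_pos: [611.2, -261.1, 61.6]
tcp_rot: [3.142, 0.0, 2.994]
contact_force: [0.4, -0.2, -0.5]
grip_width: 0.1
finger_force: 0.0
```

Run:
```python
from h import *
W=bot.get_calibration('wrist');o=bot.get_obs();p=o['tool_pos'];print(p,W['eye'])
for z in(0,6,10,15,20,30,50):print(z,proj(W,p+[0,0,z]).round(1))
w=bot.capture('wrist');s=bot.capture('scene');S=bot.get_calibration('scene')
q=proj(S,p)[0];print('scene',q, proj(S,p+[0,0,12]))
x,y=int(q[0])-40,int(q[1])-40
a=cv2.resize(s[y:y+70,x:x+70],(480,480),interpolation=cv2.INTER_CUBIC)
cv2.circle(a,(int((q[0]-x)*480/70),int((q[1]-y)*480/70)),4,(0,255,0),1)
b=cv2.resize(w[180:300,220:300],(320,480),interpolation=cv2.INTER_CUBIC)
cv2.imwrite('pics/w3.png',np.hstack([a,b]))
```

```text
[ 611.15358638 -261.0772796    61.5956038 ] [ 546.81659126 -251.83445968  254.05370456]
0 [[260.9 213.7]]
6 [[260.9 216.8]]
10 [[260.9 219. ]]
15 [[260.9 221.9]]
20 [[261.  224.9]]
30 [[261.  231.4]]
50 [[261.1 247. ]]
scene [218.08245878 204.15242621] [[217.80162363 201.56782201]]
```

View pics/w3.png

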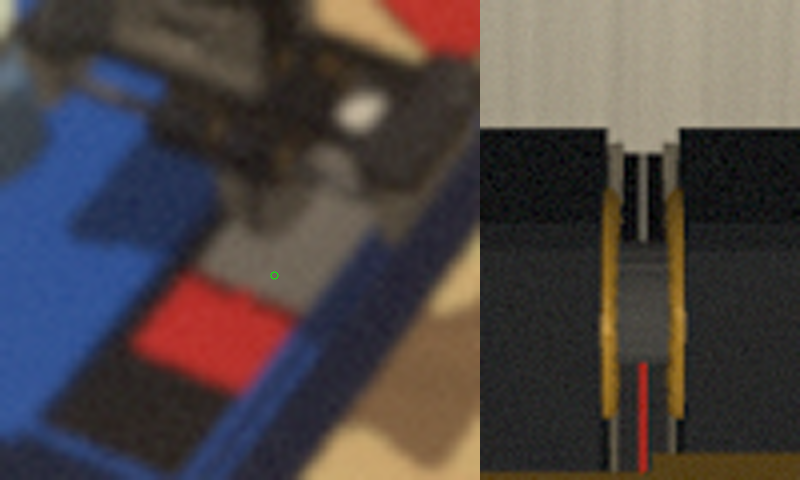

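Run:
```python
from h import *
W=bot.get_calibration('wrist');S=bot.get_calibration('scene')
for z in(65,73,80,90,100):print(z,'wrist(-x edge)',atz(W,(260.9,217.5),z).round(1),'scene(+x edge)',atz(S,(218.1,196.8),z).round(1))
o=bot.get_obs();print(o['tau'],o['contact_force'])
```

```text
65 wrist(-x edge) [ 612.5 -261.3   65. ] scene(+x edge) [ 586.1 -271.    65. ]
73 wrist(-x edge) [ 609.7 -260.9   73. ] scene(+x edge) [ 592.5 -267.8   73. ]
80 wrist(-x edge) [ 607.3 -260.5   80. ] scene(+x edge) [ 598.1 -265.    80. ]
90 wrist(-x edge) [ 603.8 -260.    90. ] scene(+x edge) [ 606.1 -260.9   90. ]
100 wrist(-x edge) [ 600.3 -259.5  100. ] scene(+x edge) [ 614.1 -256.9  100. ]
[-1.50732267e-04 -5.93253529e+01 -2.31078833e+01 -5.84388035e-02
  6.31643669e-02  8.93079232e-06] [ 0.73562055 -0.09002361 -0.23400298]
```

Both views put the closed fingertips about 30 mm above the nominal TCP, so they retract when shut. I'll continue down with care.

Request:
jog_arm:
  targets:
    - {"xyz":[0,0,0.02],"spin":0}
    - {"xyz":[0,0,0.02],"spin":0}
    - {"xyz":[0,0,0.02],"spin":0}
    - {"xyz":[0,0,0.02],"spin":0}
    - {"xyz":[0,0,0.02],"spin":0}
    - {"xyz":[0,0,0.01],"spin":0}
    - {"xyz":[0,0,0.01],"spin":0}
    - {"xyz":[0,0,0.01],"spin":0}
    - {"xyz":[0,0,0.01],"spin":0}
    - {"xyz":[0,0,0],"spin":0}

```text
time: 12.95
tool_pos: [611.1, -261.0, 50.3]
tcp_rot: [3.141, -0.0, 2.994]
contact_force: [-0.3, -0.8, -0.4]
grip_width: 0.5
finger_force: 0.0
```

Request:
jog_arm:
  targets:
    - {"xyz":[0,0,0.01],"spin":0}
    - {"xyz":[0,0,0.01],"spin":0}
    - {"xyz":[0,0,0.01],"spin":0}
    - {"xyz":[0,0,0],"spin":0}
    - {"xyz":[0,0,0.01],"spin":0}
    - {"xyz":[0,0,0],"spin":0}
    - {"xyz":[0,0,0.01],"spin":0}
    - {"xyz":[0,0,0],"spin":0}
    - {"xyz":[0,0,0],"spin":0}
    - {"xyz":[0,0,0],"spin":0}

```text
time: 14.2
tool_pos: [611.2, -261.1, 46.4]
tcp_rot: [3.142, 0.0, 2.994]
contact_force: [-1.3, 0.0, 0.6]
grip_width: 0.2
finger_force: 0.0
```

Run:
```python
from h import *
W=bot.get_calibration('wrist');o=bot.get_obs();p=o['tool_pos'];print(p,W['eye'])
w=bot.capture('wrist');s=bot.capture('scene');S=bot.get_calibration('scene')
q=proj(S,p)[0];x,y=178,164
cv2.imwrite('pics/cur_s.png',s)
a=cv2.resize(s[y:y+70,x:x+70],(480,480),interpolation=cv2.INTER_CUBIC)
b=cv2.resize(w[180:300,220:300],(320,480),interpolation=cv2.INTER_CUBIC)
cv2.imwrite('pics/w4.png',np.hstack([a,b]))
```

```text
[ 611.18141322 -261.06879439   46.42021604] [ 546.82301827 -251.83643979  238.86363422]
```

View pics/w4.png

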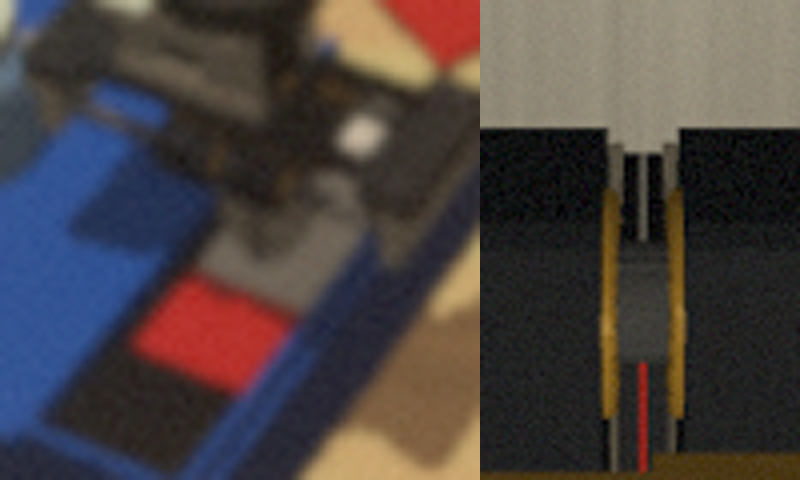

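The fingertips have moved down the image but still haven't touched. I'll keep going, watching the force.

Request:
jog_arm:
  targets:
    - {"xyz":[0,0,0.01],"spin":0}
    - {"xyz":[0,0,0],"spin":0}
    - {"xyz":[0,0,0.01],"spin":0}
    - {"xyz":[0,0,0],"spin":0}
    - {"xyz":[0,0,0.01],"spin":0}
    - {"xyz":[0,0,0],"spin":0}
    - {"xyz":[0,0,0.01],"spin":0}
    - {"xyz":[0,0,0],"spin":0}
    - {"xyz":[0,0,0],"spin":0}
    - {"xyz":[0,0,0],"spin":0}

```text
time: 15.55
tool_pos: [611.2, -261.0, 43.2]
tcp_rot: [3.141, 0.0, 2.994]
contact_force: [0.5, 0.4, 0.1]
grip_width: 0.4
finger_force: 0.0
```

Request:
jog_arm:
  targets:
    - {"xyz":[0,0,0.01],"spin":0}
    - {"xyz":[0,0,0.01],"spin":0}
    - {"xyz":[0,0,0.01],"spin":0}
    - {"xyz":[0,0,0.01],"spin":0}
    - {"xyz":[0,0,0.01],"spin":0}
    - {"xyz":[0,0,0],"spin":0}
    - {"xyz":[0,0,0],"spin":0}
    - {"xyz":[0,0,0],"spin":0}
    - {"xyz":[0,0,0],"spin":0}
    - {"xyz":[0,0,0],"spin":0}

```text
time: 16.8
tool_pos: [611.2, -261.1, 39.2]
tcp_rot: [3.142, 0.0, 2.994]
contact_force: [0.6, -0.3, 0.5]
grip_width: 0.5
finger_force: 0.0
```

Request:
jog_arm:
  targets:
    - {"xyz":[0,0,0.01],"spin":0}
    - {"xyz":[0,0,0.01],"spin":0}
    - {"xyz":[0,0,0.01],"spin":0}
    - {"xyz":[0,0,0.01],"spin":0}
    - {"xyz":[0,0,0.01],"spin":0}
    - {"xyz":[0,0,0],"spin":0}
    - {"xyz":[0,0,0],"spin":0}
    - {"xyz":[0,0,0],"spin":0}
    - {"xyz":[0,0,0],"spin":0}
    - {"xyz":[0,0,0],"spin":0}

```text
time: 18.05
tool_pos: [611.3, -261.1, 37.7]
tcp_rot: [-3.141, 0.001, 2.994]
contact_force: [-5.6, 2.8, 13.9]
grip_width: 0.2
finger_force: 7.3
```

Request:
jog_arm:
  targets:
    - {"xyz":[0,0,0.005],"spin":0}
    - {"xyz":[0.05,0,0],"spin":0}
    - {"xyz":[0.05,0,0],"spin":0}
    - {"xyz":[0.05,0,0],"spin":0}
    - {"xyz":[0.06,0,0],"spin":0}
    - {"xyz":[0.06,0,0],"spin":0}
    - {"xyz":[0.06,0,0],"spin":0}
    - {"xyz":[0.06,0,0],"spin":0}
    - {"xyz":[0.06,0,0],"spin":0}
    - {"xyz":[0,0,0],"spin":0}

```text
time: 19.3
tool_pos: [578.8, -257.3, 37.8]
tcp_rot: [-3.139, 0.009, 2.994]
contact_force: [3.7, -1.0, 9.6]
grip_width: 0.2
finger_force: 4.9
```

```bash
cat > pl.py <<'E'
from h import *
# plain end / front edge in top view: sample along blade axis through wrist-free top cam
t=bot.capture('top');T=bot.get_calibration('top')
o=np.array([489.4,-244.3]);u=np.array([.988,-.153])
for x in range(-110,60,4):
    q=proj(T,np.r_[o+u*x,73])[0]
    print(x,cv2.getRectSubPix(t,(1,1),(float(q[0]),float(q[1])))[0,0],end='; ')
E
python3 pl.py
```

```text
-110 [100 140 163]; -106 [ 93 128 149]; -102 [ 92 129 148]; -98 [ 82 114 135]; -94 [ 74 103 126]; -90 [ 68  93 118]; -86 [ 65  90 116]; -82 [ 65  89 116]; -78 [ 66  90 117]; -74 [ 68  93 120]; -70 [ 67  91 119]; -66 [ 65  90 116]; -62 [ 64  88 113]; -58 [ 64  88 112]; -54 [ 69  95 119]; -50 [ 73 100 124]; -46 [ 92 129 149]; -42 [106 148 166]; -38 [102 143 162]; -34 [ 65  88 109]; -30 [49 62 75]; -26 [50 58 67]; -22 [57 66 76]; -18 [62 72 82]; -14 [64 76 85]; -10 [63 73 85]; -6 [67 78 89]; -2 [66 77 89]; 2 [66 76 87]; 6 [68 78 89]; 10 [69 80 91]; 14 [71 82 94]; 18 [70 82 93]; 22 [66 77 87]; 26 [60 69 79]; 30 [58 67 77]; 34 [62 71 81]; 38 [64 74 84]; 42 [67 78 89]; 46 [70 82 93]; 50 [ 75  88 100]; 54 [ 82  96 109]; 58 [ 86 101 115];
```

Request:
jog_arm:
  targets:
    - {"xyz":[0,0,0.01],"spin":0}
    - {"xyz":[0.07,0,0],"spin":0}
    - {"xyz":[0.07,0,0],"spin":0}
    - {"xyz":[0.07,0,0],"spin":0}
    - {"xyz":[0.07,0,0],"spin":0}
    - {"xyz":[0.07,0,0],"spin":0}
    - {"xyz":[0.07,0,0],"spin":0}
    - {"xyz":[0.07,0,0],"spin":0}
    - {"xyz":[0.05,0,0],"spin":0}
    - {"xyz":[0,0,0],"spin":0}

```text
time: 20.6
tool_pos: [537.4, -251.7, 37.7]
tcp_rot: [-3.137, 0.012, 2.994]
contact_force: [6.4, -0.6, 12.5]
grip_width: 0.4
finger_force: 6.5
```

```bash
python3 pl.py; python3 -c "
from h import *
togo((500,-250,110))"
```

```text
-110 [ 63  85 115]; -106 [ 65  88 116]; -102 [ 65  89 115]; -98 [ 66  91 116]; -94 [ 67  91 116]; -90 [ 70  96 121]; -86 [ 75 103 126]; -82 [62 84 98]; -78 [53 63 73]; -74 [59 70 80]; -70 [65 76 88]; -66 [70 83 94]; -62 [73 85 97]; -58 [ 75  88 101]; -54 [ 76  89 102]; -50 [ 74  87 100]; -46 [ 76  89 103]; -42 [ 75  88 100]; -38 [ 77  90 103]; -34 [ 78  92 105]; -30 [73 87 99]; -26 [62 74 84]; -22 [56 66 76]; -18 [58 69 78]; -14 [58 69 79]; -10 [64 75 86]; -6 [67 79 90]; -2 [73 86 97]; 2 [ 79  93 106]; 6 [ 84  99 112]; 10 [ 87 103 117]; 14 [ 90 105 120]; 18 [ 91 107 121]; 22 [ 92 107 122]; 26 [ 91 106 121]; 30 [ 88 103 117]; 34 [64 77 88]; 38 [45 52 60]; 42 [39 47 54]; 46 [32 38 43]; 50 [36 42 48]; 54 [46 53 61]; 58 [40 46 53]; t 20.65 pos [ 537.4 -251.7   37.7] rot [-3.1375  0.0116  2.9936] j6 [-0.57 -1.99]
togo tool /80: [ 0.455 -0.052 -0.909]
```

Request:
jog_arm:
  targets:
    - {"xyz":[0,0,-0.1],"spin":0}
    - {"xyz":[0,0,-0.2],"spin":0}
    - {"xyz":[0,0,-0.2],"spin":0}
    - {"xyz":[0,0,-0.2],"spin":0}
    - {"xyz":[0.1,0,-0.2],"spin":0}
    - {"xyz":[0.15,0,0],"spin":0}
    - {"xyz":[0.15,0,0],"spin":0}
    - {"xyz":[0,0,0],"spin":0}
    - {"xyz":[0,0,0],"spin":0}
    - {"xyz":[0,0,0],"spin":0}
  gripper: 100

```text
time: 21.9
tool_pos: [501.3, -244.7, 105.7]
tcp_rot: [3.141, -0.0, 2.994]
contact_force: [0.0, -0.4, -0.1]
grip_width: 91.0
finger_force: 0.0
```

Run:
```python
from h import *
togo((500,-250,110))
W=bot.get_calibration('wrist');print(W)
w=bot.capture('wrist');s=bot.capture('scene');t=bot.capture('top');cv2.imwrite('pics/ws.png',s)
a=cv2.resize(w,(480,360))
p=bot.get_obs()['tool_pos'];S=bot.get_calibration('scene');T=bot.get_calibration('top');print('tcp in scene',proj(S,p))
b=cv2.resize(s[130:230,160:280],(480,400),interpolation=cv2.INTER_CUBIC)
c=cv2.resize(t[120:240,250:330],(320,480),interpolation=cv2.INTER_CUBIC)
o=np.zeros((600,800,3),np.uint8);o[:200,:267]=cv2.resize(a,(267,200));o[200:600,:480]=b;o[:480,480:]=c
cv2.imwrite('pics/c1.png',o);cv2.imwrite('w_raw.png',w)
```

```text
t 21.9 pos [ 501.3 -244.7  105.7] rot [ 3.1413e+00 -2.0000e-04  2.9938e+00] j6 [-0.59 -2.01]
togo tool /80: [ 0.007 -0.068 -0.053]
{'vfov': 61.960454570649375, 'cx': 260.2570526455152, 'cy': 188.27022002764878, 'eye': array([ 437.03817459, -235.52930133,  298.19189688]), 'rotation': array([2.89536945e+00, 1.76932385e-04, 1.42277837e+00])}
tcp in scene [[235.33400452 170.88216419]]
```

View pics/c1.png

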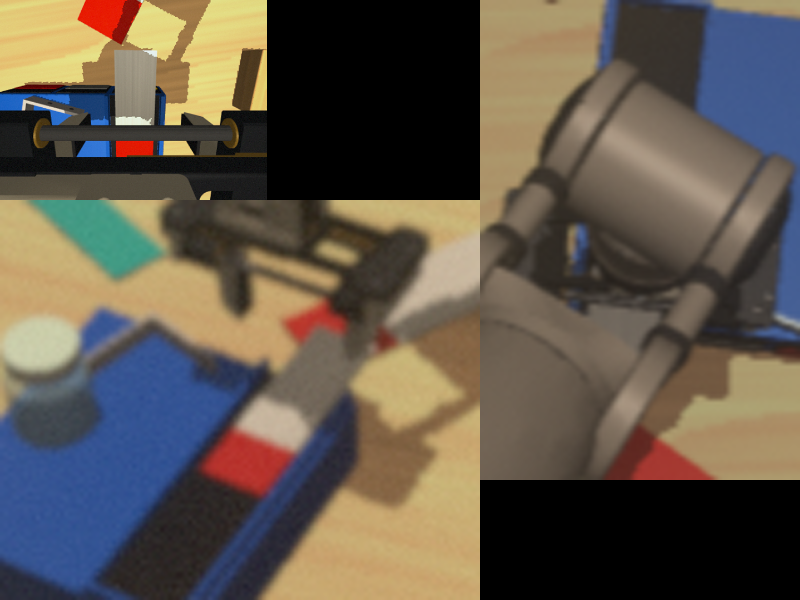

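The blade now overhangs, and the fingers are open above it. Both scene checks put the true fingertips about 35 mm above the reported TCP. I'll measure the blade's plain end and the open fingertips exactly.

Run:
```python
from h import *
w=cv2.imread('w_raw.png');W=bot.get_calibration('wrist');S=bot.get_calibration('scene')
g=cv2.cvtColor(w,cv2.COLOR_BGR2HSV)
print('rows col 260 (h,s,v):');print([(r,*g[r,260].tolist()) for r in range(80,300,6)])
print('row110');print([(c,*g[110,c].tolist()) for c in range(205,320,3)])
print('row150');print([(c,*g[150,c].tolist()) for c in range(205,320,3)])
for q in((218.75,157.5),(248.75,168.75)):
    print([atz(S,q,z).round(0).tolist() for z in(106,130,141,150)])
```

```text
rows col 260 (h,s,v):
[(80, 26, 110, 232), (86, 26, 108, 233), (92, 17, 140, 168), (98, 23, 39, 164), (104, 21, 44, 167), (110, 23, 43, 167), (116, 19, 44, 167), (122, 20, 39, 164), (128, 20, 43, 160), (134, 20, 44, 164), (140, 23, 46, 162), (146, 20, 42, 162), (152, 21, 44, 161), (158, 22, 42, 157), (164, 20, 45, 157), (170, 23, 47, 158), (176, 24, 42, 151), (182, 19, 45, 154), (188, 22, 39, 152), (194, 20, 45, 153), (200, 19, 43, 149), (206, 22, 51, 150), (212, 20, 42, 145), (218, 20, 44, 149), (224, 20, 49, 140), (230, 44, 24, 240), (236, 43, 20, 238), (242, 17, 48, 37), (248, 18, 27, 48), (254, 14, 42, 66), (260, 34, 33, 62), (266, 26, 29, 61), (272, 3, 252, 229), (278, 2, 241, 229), (284, 3, 255, 227), (290, 3, 246, 229), (296, 3, 253, 232)]
row110
[(205, 17, 143, 160), (208, 17, 141, 161), (211, 17, 145, 155), (214, 17, 138, 161), (217, 17, 143, 160), (220, 22, 42, 157), (223, 25, 42, 151), (226, 21, 44, 157), (229, 23, 47, 158), (232, 22, 41, 157), (235, 20, 44, 158), (238, 18, 45, 157), (241, 23, 42, 158), (244, 18, 39, 162), (247, 20, 44, 162), (250, 19, 44, 162), (253, 22, 
[... 750 characters left out ...]
(247, 18, 44, 151), (250, 20, 41, 162), (253, 23, 40, 147), (256, 20, 48, 153), (259, 21, 47, 158), (262, 23, 46, 150), (265, 21, 44, 158), (268, 22, 49, 162), (271, 24, 45, 157), (274, 22, 38, 155), (277, 23, 42, 152), (280, 20, 43, 159), (283, 19, 47, 151), (286, 18, 44, 156), (289, 19, 46, 155), (292, 20, 44, 157), (295, 23, 41, 155), (298, 21, 49, 155), (301, 16, 140, 160), (304, 17, 139, 161), (307, 18, 141, 161), (310, 17, 146, 159), (313, 16, 135, 160), (316, 17, 143, 159), (319, 16, 138, 161)]
[[462.0, -317.0, 106.0], [485.0, -305.0, 130.0], [495.0, -300.0, 141.0], [504.0, -296.0, 150.0]]
[[479.0, -208.0, 106.0], [502.0, -199.0, 130.0], [512.0, -195.0, 141.0], [520.0, -192.0, 150.0]]
```

Run:
```python
from h import *
W=bot.get_calibration('wrist')
p=atz(W,(259.7,95),73);q=atz(W,(260,150),73);print(p,q)
u=(q-p)[:2]/np.linalg.norm((q-p)[:2]);print('dir',u,np.arctan2(u[1],u[0]),'overhang',(np.array([489.4,-244.3])-p[:2])@u)
g=p[:2]+33*u;print(g);togo((*g,23),np.pi+np.arctan2(u[1],u[0]))
```

```text
[ 428.56920245 -234.64788123   73.        ] [ 465.44617929 -239.94519716   73.        ]
dir [ 0.98983956 -0.14218879] -0.1426723265413431 overhang 61.585152773968154
[ 461.2339078  -239.34011142]
t 22.05 pos [ 501.3 -244.7  105.8] rot [ 3.1414e+00 -2.0000e-04  2.9939e+00] j6 [-0.59 -2.01]
spin needed rad -0.005
togo tool /80: [ 0.505 -0.008  1.035]
```

Request:
jog_arm:
  targets:
    - {"xyz":[0.25,0,0],"spin":-0.05}
    - {"xyz":[0.255,-0.008,0],"spin":0}
    - {"xyz":[0,0,0.2],"spin":0}
    - {"xyz":[0,0,0.2],"spin":0}
    - {"xyz":[0,0,0.2],"spin":0}
    - {"xyz":[0,0,0.2],"spin":0}
    - {"xyz":[0,0,0.15],"spin":0}
    - {"xyz":[0,0,0.08],"spin":0}
    - {"xyz":[0,0,0],"spin":0}
    - {"xyz":[0,0,0],"spin":0}

```text
time: 23.3
tool_pos: [461.4, -239.7, 24.0]
tcp_rot: [-3.141, 0.001, 2.999]
contact_force: [0.0, -0.2, -0.3]
grip_width: 91.8
finger_force: 0.0
```

Request:
jog_arm:
  targets:
    - {"xyz":[0,0,0],"spin":0}
    - {"xyz":[0,0,0],"spin":0}
    - {"xyz":[0,0,0],"spin":0}
    - {"xyz":[0,0,0],"spin":0}
    - {"xyz":[0,0,0],"spin":0}
    - {"xyz":[0,0,0],"spin":0}
    - {"xyz":[0,0,0],"spin":0}
    - {"xyz":[0,0,0],"spin":0}
    - {"xyz":[0,0,0],"spin":0}
    - {"xyz":[0,0,0],"spin":0}
  gripper: 50

```text
time: 24.55
tool_pos: [461.1, -239.5, 23.6]
tcp_rot: [3.142, 0.0, 2.999]
contact_force: [-0.4, -0.0, 0.8]
grip_width: 54.9
finger_force: 30.0
```

Request:
jog_arm:
  targets:
    - {"xyz":[0,0,-0.05],"spin":0}
    - {"xyz":[0,0,-0.1],"spin":0}
    - {"xyz":[0,0,-0.2],"spin":0}
    - {"xyz":[0,0,-0.2],"spin":0}
    - {"xyz":[0,0.15,-0.1],"spin":0}
    - {"xyz":[0,0.3,0],"spin":0}
    - {"xyz":[0,0.3,0],"spin":0}
    - {"xyz":[0,0.3,0],"spin":0}
    - {"xyz":[0,0.3,0],"spin":0.5}
    - {"xyz":[0,0,0],"spin":1}

```text
time: 25.8
tool_pos: [476.2, -130.1, 75.6]
tcp_rot: [3.141, -0.001, 2.848]
contact_force: [0.4, -1.1, -1.6]
grip_width: 54.6
finger_force: 30.0
```

Run:
```python
from h import *
togo((516.7,22.2,60),1.40)
cv2.imwrite('pics/chk.png',cv2.resize(bot.capture('wrist'),(600,450)))
```

```text
t 25.8 pos [ 476.2 -130.1   75.6] rot [ 3.1409e+00 -1.0000e-03  2.8484e+00] j6 [-0.42 -1.7 ]
spin needed rad 1.4484
togo tool /80: [0.065 1.969 0.196]
```

Request:
jog_arm:
  targets:
    - {"xyz":[0,0.4,0],"spin":0}
    - {"xyz":[0,0.4,0],"spin":1}
    - {"xyz":[0,0,0],"spin":1}
    - {"xyz":[0,0,0],"spin":1}
    - {"xyz":[0,0,0],"spin":1}
    - {"xyz":[0,0,0],"spin":1}
    - {"xyz":[0,0,0],"spin":1}
    - {"xyz":[0,0,0],"spin":1}
    - {"xyz":[0,0,0],"spin":1}
    - {"xyz":[0,0,0],"spin":1}

```text
time: 27.1
tool_pos: [494.7, -70.8, 75.6]
tcp_rot: [-3.141, -0.0, 1.947]
contact_force: [-0.8, -0.2, -0.3]
grip_width: 55.0
finger_force: 30.0
```

Run:
```python
from h import *
o=bot.get_obs()['tcp_rot'][2]
togo((516.7,22.2,60),1.40,o-1.40)
```

```text
t 27.1 pos [494.7 -70.8  75.6] rot [-3.1414e+00 -4.0000e-04  1.9470e+00] j6 [-0.3  -0.67]
spin needed rad 0.547
togo tool /80: [1.193 0.074 0.195]
```

Request:
jog_arm:
  targets:
    - {"xyz":[0,0,0],"spin":1}
    - {"xyz":[0,0,0],"spin":1}
    - {"xyz":[0,0,0],"spin":1}
    - {"xyz":[0,0,0],"spin":1}
    - {"xyz":[0,0,0],"spin":1}
    - {"xyz":[0,0,0],"spin":0.47}
    - {"xyz":[0.3,0.02,0],"spin":0}
    - {"xyz":[0.4,0.02,0],"spin":0}
    - {"xyz":[0.35,0.02,0],"spin":0}
    - {"xyz":[0.14,0.01,0],"spin":0}

```text
time: 28.35
tool_pos: [516.4, 23.1, 75.6]
tcp_rot: [-3.141, -0.0, 1.404]
contact_force: [0.3, -0.1, -0.5]
grip_width: 54.8
finger_force: 30.0
```

Run:
```python
from h import *
togo((516.7,22.2,3.6),1.40)
s=bot.capture('scene');w=bot.capture('wrist');t=bot.capture('top')
o=np.zeros((600,800,3),np.uint8)
o[:300,:400]=cv2.resize(w,(400,300));o[:300,400:]=cv2.resize(t[140:230,175:295],(400,300),interpolation=cv2.INTER_CUBIC)
o[300:,:400]=cv2.resize(s[120:240,220:380],(400,300),interpolation=cv2.INTER_CUBIC)
o[300:,400:]=cv2.resize(w[60:240,140:380],(400,300),interpolation=cv2.INTER_CUBIC)
cv2.imwrite('pics/b1.png',o);cv2.imwrite('wb.png',w);print(bot.get_calibration('wrist'))
```

```text
t 28.35 pos [516.4  23.1  75.6] rot [-3.1413e+00 -2.0000e-04  1.4045e+00] j6 [-0.1   0.06]
spin needed rad 0.0045
togo tool /80: [-0.011  0.006  0.9  ]
{'vfov': 61.960454570649375, 'cx': 260.2570526455152, 'cy': 188.27022002764878, 'eye': array([527.14911608,  85.43396334, 267.98605135]), 'rotation': array([ 2.89525363e+00, -3.85954458e-04, -1.67839637e-01])}
```

View pics/b1.png

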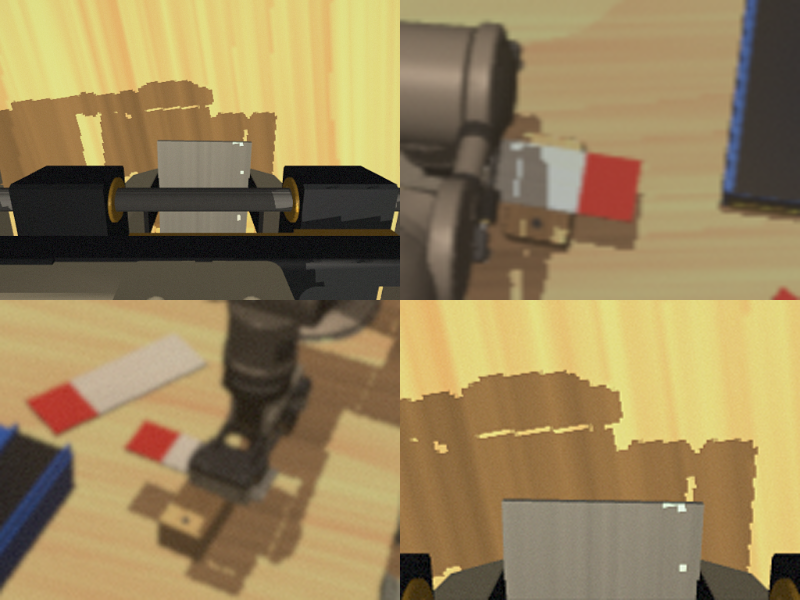

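The blade is held level above the block, with the plain end toward +y and the red end toward -y. All 10 views are now used, so the remaining checks are numeric.

Run:
```python
from h import *
T=bot.get_calibration('top');S=bot.get_calibration('scene');W=bot.get_calibration('wrist')
r=(246.5,197);print(tri([(T,r),(S,(274.8,173.6))]),atz(T,r,126.))
p=atz(W,((202+322)/2,180),126.);print('plain',p, 'width',np.linalg.norm(atz(W,(202,180),126.)-atz(W,(322,180),126.)))
q=atz(T,r,126.);print('len',np.linalg.norm(p-q),'center',(p+q)/2)
```

```text
[ 488.95542388 -122.09884777  121.73562938] [ 488.8428648  -124.46507648  126.        ]
plain [522.66868262  53.91654696 126.        ] width 54.58326081540593
len 181.56042941740432 center [505.75577371 -35.27426476 126.        ]
```

Request:
jog_arm:
  targets:
    - {"xyz":[0,0,0.2],"spin":0}
    - {"xyz":[0,0,0.2],"spin":0}
    - {"xyz":[0,0,0.2],"spin":0}
    - {"xyz":[0,0,0.15],"spin":0}
    - {"xyz":[0,0,0.06],"spin":0}
    - {"xyz":[0,0,0.02],"spin":0}
    - {"xyz":[0,0,0.02],"spin":0}
    - {"xyz":[0,0,0.01],"spin":0}
    - {"xyz":[0,0,0],"spin":0}
    - {"xyz":[0,0,0],"spin":0}

```text
time: 29.75
tool_pos: [516.6, 21.6, 7.0]
tcp_rot: [3.141, -0.0, 1.402]
contact_force: [0.9, 0.2, -1.2]
grip_width: 55.1
finger_force: 30.0
```

Request:
jog_arm:
  targets:
    - {"xyz":[0,0,0.01],"spin":0}
    - {"xyz":[0,0,0.01],"spin":0}
    - {"xyz":[0,0,0.01],"spin":0}
    - {"xyz":[0,0,0.01],"spin":0}
    - {"xyz":[0,0,0],"spin":0}
    - {"xyz":[0,0,0],"spin":0}
    - {"xyz":[0,0,0],"spin":0}
    - {"xyz":[0,0,0],"spin":0}
    - {"xyz":[0,0,0],"spin":0}
    - {"xyz":[0,0,0],"spin":0}

```text
time: 31.0
tool_pos: [516.5, 21.6, 3.7]
tcp_rot: [3.142, -0.0, 1.402]
contact_force: [-0.2, 0.2, 0.7]
grip_width: 55.1
finger_force: 30.0
```

Request:
jog_arm:
  targets:
    - {"xyz":[0,0,0.01],"spin":0}
    - {"xyz":[0,0,0.01],"spin":0}
    - {"xyz":[0,0,0],"spin":0}
    - {"xyz":[0,0,0],"spin":0}
    - {"xyz":[0,0,0],"spin":0}
    - {"xyz":[0,0,0],"spin":0}
    - {"xyz":[0,0,0],"spin":0}
    - {"xyz":[0,0,0],"spin":0}
    - {"xyz":[0,0,0],"spin":0}
    - {"xyz":[0,0,0],"spin":0}

```text
time: 32.25
tool_pos: [516.6, 21.6, 2.4]
tcp_rot: [3.141, -0.0, 1.402]
contact_force: [-1.9, 0.8, 6.2]
grip_width: 55.1
finger_force: 30.0
```

Request:
jog_arm:
  targets:
    - {"xyz":[0,0,0],"spin":0}
    - {"xyz":[0,0,0],"spin":0}
    - {"xyz":[0,0,0],"spin":0}
    - {"xyz":[0,0,0],"spin":0}
    - {"xyz":[0,0,0],"spin":0}
    - {"xyz":[0,0,0],"spin":0}
    - {"xyz":[0,0,-0.1],"spin":0}
    - {"xyz":[0,0,-0.2],"spin":0}
    - {"xyz":[0,0,-0.3],"spin":0}
    - {"xyz":[0,0,-0.3],"spin":0}
  gripper: 100

```text
time: 33.5
tool_pos: [516.5, 21.6, 75.2]
tcp_rot: [3.141, -0.0, 1.402]
contact_force: [0.0, -0.0, 0.1]
grip_width: 92.1
finger_force: 0.0
```

Run:
```python
from h import *
togo((507-66*np.cos(1.402),-35-66*np.sin(1.402),75),1.402)
w=bot.capture('wrist');cv2.imwrite('wc.png',w);W=bot.get_calibration('wrist')
g=cv2.cvtColor(w,cv2.COLOR_BGR2HSV)
m=(g[...,1]<75).astype(np.uint8)
for r in(170,190,200,210):
    c=np.where(m[r,150:380])[0]+150;print(r,c.min() if len(c) else None,c.max() if len(c) else None,len(c))
print('col261',[(r,*g[r,261].tolist()) for r in range(130,260,5)])
```

```text
t 33.5 pos [516.5  21.6  75.2] rot [ 3.1413e+00 -1.0000e-04  1.4018e+00] j6 [-0.11  0.06]
spin needed rad -0.0002
togo tool /80: [-1.543  0.002  0.002]
170 220 301 82
190 221 301 81
200 221 300 80
210 221 300 80
col261 [(130, 16, 141, 136), (135, 17, 144, 131), (140, 17, 147, 135), (145, 16, 139, 138), (150, 16, 138, 135), (155, 17, 144, 135), (160, 23, 47, 135), (165, 22, 48, 137), (170, 21, 45, 135), (175, 17, 49, 134), (180, 20, 46, 134), (185, 18, 48, 139), (190, 23, 42, 129), (195, 21, 45, 130), (200, 19, 41, 132), (205, 22, 46, 128), (210, 21, 46, 128), (215, 18, 46, 127), (220, 23, 45, 125), (225, 21, 47, 129), (230, 22, 52, 123), (235, 26, 43, 124), (240, 13, 34, 68), (245, 24, 30, 42), (250, 30, 17, 45), (255, 35, 28, 55)]
```

Request:
jog_arm:
  targets:
    - {"xyz":[-0.2,0,0],"spin":0}
    - {"xyz":[-0.35,0,0],"spin":0}
    - {"xyz":[-0.35,0,0],"spin":0}
    - {"xyz":[-0.35,0,0],"spin":0}
    - {"xyz":[-0.2,0,0],"spin":0}
    - {"xyz":[-0.09,0,0],"spin":0}
    - {"xyz":[0,0,0],"spin":0}
    - {"xyz":[0,0,0],"spin":0}
    - {"xyz":[0,0,0],"spin":0}
    - {"xyz":[0,0,0],"spin":0}

```text
time: 34.8
tool_pos: [495.8, -99.4, 74.0]
tcp_rot: [3.142, -0.0, 1.403]
contact_force: [0.6, -0.6, -0.3]
grip_width: 91.9
finger_force: 0.0
```

Run:
```python
from h import *
togo((507-66*np.cos(1.402),-35-66*np.sin(1.402),3.6),1.402)
w=bot.capture('wrist');W=bot.get_calibration('wrist')
g=cv2.cvtColor(w,cv2.COLOR_BGR2HSV)
red=((g[...,0]<6)|(g[...,0]>174))&(g[...,1]>180)
print('red cols@',[(r,np.where(red[r,150:380])[0][[0,-1]]+150) for r in range(150,384,8) if red[r,150:380].sum()>5])
print('blade col261',[(r,*g[r,261].tolist()) for r in range(0,170,6)])
for r in(60,120):
    c=np.where(g[r,150:380,1]<75)[0]+150;print(r,c.min() if len(c) else 0,c.max() if len(c) else 0)
t=bot.capture('top');T=bot.get_calibration('top');cv2.imwrite('topc.png',t)
gt=cv2.cvtColor(t,cv2.COLOR_BGR2HSV);rt=(((gt[...,0]<8)|(gt[...,0]>172))&(gt[...,1]>140)).astype(np.uint8)
n,l,st,ce=cv2.connectedComponentsWithStats(rt)
print([(st[i].tolist(),atz(T,ce[i],53).round(1)) for i in range(1,n) if st[i][4]>20])
W2=W
```

```text
t 34.8 pos [495.8 -99.4  74. ] rot [ 3.1415e+00 -1.0000e-04  1.4026e+00] j6 [-0.35 -0.18]
spin needed rad 0.0006
togo tool /80: [-0.008  0.002  0.88 ]
red cols@ [(174, array([218, 297])), (182, array([218, 297])), (190, array([218, 297])), (198, array([218, 297])), (206, array([218, 296])), (214, array([218, 296])), (222, array([219, 296])), (230, array([160, 295]))]
blade col261 [(0, 81, 16, 223), (6, 88, 16, 225), (12, 83, 15, 224), (18, 88, 15, 225), (24, 88, 14, 223), (30, 90, 15, 225), (36, 92, 18, 225), (42, 94, 16, 227), (48, 90, 16, 225), (54, 92, 17, 226), (60, 97, 19, 228), (66, 96, 18, 230), (72, 94, 17, 228), (78, 92, 17, 227), (84, 90, 15, 227), (90, 90, 11, 227), (96, 88, 15, 226), (102, 85, 15, 225), (108, 78, 15, 219), (114, 18, 40, 142), (120, 20, 44, 145), (126, 18, 40, 141), (132, 19, 45, 141), (138, 20, 41, 138), (144, 20, 44, 138), (150, 19, 48, 133), (156, 22, 44, 132), (162, 25, 44, 128), (168, 16, 51, 130)]
60 215 304
120 217 301
[([250, 94, 22, 25, 191], array([ 799.1, -174.5,   53. ])), ([278, 227, 32, 31, 542], array([ 358.2, -263.1,   53. ]))]
```

Run:
```python
from h import *
W=bot.get_calibration('wrist')
b=atz(W,(257.7,171.5),53);f=atz(W,(259.3,60),53);print(b,f)
d=(f-b)[:2];d/=np.linalg.norm(d);print('dir',np.arctan2(d[1],d[0]),'center',b[:2]+40*d)
g=b[:2]-27*d
togo((*g,2.6+0.5),np.arctan2(d[1],d[0]))
```

```text
[498.06748796 -76.83270455  53.        ] [511.11050975  -7.07881915  53.        ]
dir 1.385944664740657 center [505.41951695 -37.51416351]
t 34.9 pos [495.8 -99.6  74. ] rot [ 3.1415e+00 -1.0000e-04  1.4022e+00] j6 [-0.35 -0.18]
spin needed rad 0.0163
togo tool /80: [-0.052 -0.025  0.887]
```

Request:
jog_arm:
  targets:
    - {"xyz":[-0.052,-0.025,0],"spin":0.16}
    - {"xyz":[0,0,0.2],"spin":0}
    - {"xyz":[0,0,0.2],"spin":0}
    - {"xyz":[0,0,0.2],"spin":0}
    - {"xyz":[0,0,0.15],"spin":0}
    - {"xyz":[0,0,0.1],"spin":0}
    - {"xyz":[0,0,0.03],"spin":0}
    - {"xyz":[0,0,0],"spin":0}
    - {"xyz":[0,0,0],"spin":0}
    - {"xyz":[0,0,0],"spin":0}

```text
time: 36.15
tool_pos: [493.3, -103.7, 3.9]
tcp_rot: [3.141, 0.0, 1.386]
contact_force: [0.3, 1.1, -0.5]
grip_width: 92.0
finger_force: 0.0
```

Request:
jog_arm:
  targets:
    - {"xyz":[0,0,0],"spin":0}
    - {"xyz":[0,0,0],"spin":0}
    - {"xyz":[0,0,0],"spin":0}
    - {"xyz":[0,0,0],"spin":0}
    - {"xyz":[0,0,0],"spin":0}
    - {"xyz":[0,0,0],"spin":0}
    - {"xyz":[0,0,0],"spin":0}
    - {"xyz":[0,0,0],"spin":0}
    - {"xyz":[0,0,-0.05],"spin":0}
    - {"xyz":[0,0,-0.1],"spin":0}
  gripper: 50

```text
time: 37.4
tool_pos: [492.8, -103.5, 15.8]
tcp_rot: [-3.141, -0.0, 1.386]
contact_force: [-0.4, -0.4, 0.6]
grip_width: 54.7
finger_force: 30.0
```

Run:
```python
from h import *
togo((646,100,220),1.658,-0.272)
t=cv2.imread('top_raw.png').astype(float);T=bot.get_calibration('top')
g=t.mean(2)
P=[]
for p in [(222,122),(228,218),(62,236),(214,380),(218,462),(48,460)]:
    x,y=85+p[0]/5,120+p[1]/5;xi,yi=int(round(x)),int(round(y))
    w=g[yi-3:yi+4,xi-3:xi+4];w=np.clip(w-np.median(w)-6,0,None);Y,X=np.mgrid[yi-3:yi+4,xi-3:xi+4]
    c=(w*X).sum()/w.sum(),(w*Y).sum()/w.sum();P.append(atz(T,c,107)[:2]);print((round(x,1),round(y,1)),np.round(c,2),P[-1].round(1))
for k in(0,3):
    a,b,c=P[k:k+3];v=a-b;w=c-b;print('mid',(a+b)/2,'across',np.linalg.norm(v),np.arctan2(v[1],v[0])+np.pi/2,'along',np.linalg.norm(w),np.arctan2(w[1],w[0]))
```

```text
t 37.4 pos [ 492.8 -103.5   15.8] rot [-3.1409e+00 -2.0000e-04  1.3858e+00] j6 [-0.36 -0.17]
spin needed rad -0.2722
togo tool /80: [ 2.369  2.127 -2.553]
(129.4, 144.4) [128.59 142.06] [673.4 237. ]
(130.6, 163.6) [129.21 163.85] [604. 233.]
(97.4, 167.2) [ 96.96 167.36] [595.5 331.6]
(127.8, 196.0) [127.51 194.35] [509.2 235.2]
(128.6, 212.4) [127.54 210.09] [461.2 233.6]
(94.6, 212.0) [ 94.61 212.05] [457.6 332.5]
mid [638.71771721 234.9851438 ] across 69.56537668387725 1.6289198612760294 along 99.00216493524583 1.6569146388026335
mid [485.17165298 234.43905095] across 48.043204609757815 1.604062570499052 along 98.9701373353222 1.6063369192310124
```

Request:
jog_arm:
  targets:
    - {"xyz":[0,0,-0.4],"spin":-0.68}
    - {"xyz":[0,0,-0.55],"spin":-0.68}
    - {"xyz":[0,0,-0.55],"spin":-0.68}
    - {"xyz":[0,0,-0.55],"spin":-0.68}
    - {"xyz":[0.3,0.3,-0.35],"spin":0}
    - {"xyz":[0.45,0.4,-0.1],"spin":0}
    - {"xyz":[0.45,0.4,0],"spin":0}
    - {"xyz":[0.45,0.4,0],"spin":0}
    - {"xyz":[0.45,0.4,0],"spin":0}
    - {"xyz":[0.27,0.23,0],"spin":0}

```text
time: 38.65
tool_pos: [647.0, 102.2, 215.8]
tcp_rot: [3.142, -0.0, 1.659]
contact_force: [-0.1, -0.8, 0.1]
grip_width: 54.8
finger_force: 30.0
```

```bash
cat > gate.py <<'E'
from h import *
w=bot.capture('wrist');W=bot.get_calibration('wrist');cv2.imwrite('pics/wg.png',w)
togo((646,100,220),1.658)
for n,P in dict(s1=(665.8,234.3,107),s2=(604.7,228.7,107),s3=(595.9,330.3,107),lipA=(683,215,100),lipB=(587,209,100)).items(): print(n,proj(W,P)[0].round(1))
g=cv2.cvtColor(w,cv2.COLOR_BGR2GRAY);np.save('wg.npy',w)
for r in range(4,90,7): print(r,' '.join(f'{v:3d}' for v in g[r,140:400:5]))
E
python3 gate.py
```

```text
t 38.7 pos [648.  104.6 215.3] rot [ 3.1407e+00 -1.9000e-03  1.6608e+00] j6 [ 0.04 -0.05]
spin needed rad 0.0028
togo tool /80: [-0.055 -0.03  -0.059]
s1 [294.   33.2]
s2 [223.1  33.3]
s3 [ 219.9 -107.5]
lipA [309.7  60. ]
lipB [203.   56.8]
4  27  31  42  55 192 210 209 208 203 208 211 235 234 236 234 234 235 235 235 235 235 237 234 235 236 235 235 236 237 235 235 237 235 235 235 236 235 236 219 219 217 213 212 214 212 210 200 201 207 206 212 210
11  24  24  31 202 213 210 213 210 205 208 213 236 236 235 235 233 234 235 235 236 237 237 235 236 237 237 236 234 236 236 234 234 235 236 235 236 235 235 218 218 215 213 213 213 211 211 198 199 204 215 213 211
18  77 118 123 210 212 208 212 209 203 208 212 237 236 235 235 234 236 234 236 235 237 237 236 235 236 237 236 237 237 236 234 236 236 235 236 235 234 236 223 218 216 210 214 215 212 205 198 204 208 215 210 214
25 116 118 123 213 212 207 213 209 215 210 212 236 235 236 236 236 237 236 237 236 238 237 235 236 236 238 236 236 237 238 236 235 236 237 235 236 236 236 220 215 214 213 216 213 213 203 199 204 210 214 209 215
32 117 124 121 
[... 1183 characters left out ...]
238 235 236 215 213 213 216 213 212 202 200 205 217 216 212 214 205
74 206 211 214 207 207 212 210 208 214 211 214 223 236 235 237 236 238 238 238 237 237 239 236 237 238 237 237 239 237 238 239 239 238 236 236 237 238 234 214 214 215 216 210 206 196 198 214 215 210 213 209 205
81 205 213 215 209 208 212 210 216 215 209 213 218 238 238 235 237 238 238 238 238 238 240 239 238 238 237 238 239 237 238 238 239 235 237 238 237 236 229 213 209 216 214 209 207 195 199 218 218 206 216 207 205
88 205 212 216 210 209 211 210 217 216 207 213 207 152 152 151 150 154 150 152 146 148 203 198 214 217 237 239 238 238 239 237 237 236 237 237 237 238 225 216 212 214 213 210 205 197 199 216 215 213 215 204 203
```

Run:
```python
from h import *
t=cv2.imread('top_raw.png');T=bot.get_calibration('top');g=cv2.cvtColor(t,cv2.COLOR_BGR2HSV)
for c in(122,125,130,134,137,138,139,140):
    print(c,'sat',' '.join(f'{r}:{g[r,c,1]}/{g[r,c,2]}' for r in range(138,172)))
up=cv2.resize(t[136:176,90:146],None,fx=8,fy=8,interpolation=cv2.INTER_CUBIC);l=cv2.cvtColor(up,cv2.COLOR_BGR2GRAY).astype(float)
b=l-cv2.GaussianBlur(l,(0,0),16)
for _ in range(5):
    y,x=np.unravel_index(b.argmax(),b.shape);c=np.array([90+(x+.5)/8-.5,136+(y+.5)/8-.5]);print('spot',c.round(2),round(b.max(),1),atz(T,c,107)[:2].round(1));cv2.circle(b,(int(x),int(y)),24,-99,-1)
```

```text
122 sat 138:84/155 139:82/156 140:80/156 141:82/155 142:82/150 143:57/120 144:39/104 145:38/102 146:37/103 147:39/105 148:38/106 149:39/105 150:37/104 151:37/104 152:37/104 153:39/104 154:39/105 155:39/105 156:39/105 157:38/106 158:39/105 159:36/105 160:41/107 161:38/106 162:38/107 163:41/107 164:36/105 165:39/105 166:38/102 167:39/84 168:54/47 169:74/38 170:83/34 171:77/33
125 sat 138:87/156 139:82/156 140:80/156 141:82/155 142:82/149 143:48/111 144:39/105 145:41/105 146:37/104 147:38/106 148:38/106 149:38/106 150:38/106 151:38/106 152:41/107 153:41/106 154:41/107 155:38/107 156:41/107 157:38/107 158:38/107 159:41/106 160:38/106 161:36/106 162:38/106 163:38/107 164:38/107 165:38/107 166:37/103 167:43/72 168:59/43 169:77/40 170:73/35 171:80/35
130 sat 138:87/155 139:84/155 140:83/157 141:84/152 142:66/131 143:35/116 144:23/122 145:28/108 146:39/105 147:38/106 148:38/106 149:38/106 150:38/106 151:41/107 152:38/107 153:40/109 154:38/107 155:40/108 156:38/107 157:38/108 158:40/108 159:38/108 160:40/108 161:37/109 162:34/111 163:23/124 164:20/127 165:23/110 166:38/102 167:53/53 168:67/42
[... 1303 characters left out ...]
:53/58 159:57/58 160:53/58 161:57/58 162:54/61 163:54/61 164:51/60 165:48/59 166:52/59 167:49/62 168:56/55 169:72/53 170:91/67 171:113/97
140 sat 138:90/156 139:84/155 140:82/156 141:84/151 142:84/130 143:82/109 144:81/123 145:82/122 146:74/114 147:77/113 148:75/112 149:77/112 150:74/110 151:70/102 152:72/95 153:78/82 154:79/77 155:83/71 156:83/71 157:84/70 158:77/66 159:76/64 160:75/65 161:76/67 162:66/77 163:67/76 164:67/61 165:64/60 166:61/59 167:65/59 168:73/56 169:78/52 170:95/67 171:114/96
spot [ 92.56 161.31] 63.2 [614.9 346. ]
spot [ 96.94 166.94] 55.6 [596.8 331.7]
spot [ 99.81 142.69] 42.0 [673.8 326.2]
spot [ 96.81 142.81] 37.2 [673.6 335.5]
spot [129.19 164.19] 35.6 [602.9 233. ]
```

Run:
```python
from h import *
T=bot.get_calibration('top')
f=lambda c,r,z=107:atz(T,(c,r),z)[:2].round(1)
a,b=f(128.9,144),f(129.2,163.9);print('screws',a,b,(a+b)/2,f(96.94,166.94))
for c,u,l in((122,142.8,166.9),(125,142.7,166.7)):print('plate',f(c,u),f(c,l),(f(c,u)+f(c,l))/2)
for c,u,l in((134,140.7,165.6),(137,139.8,167.6)):print('lip',f(c,u,95),f(c,l,95),(f(c,u,95)+f(c,l,95))/2)
```

```text
screws [667.2 235.9] [603.8 233. ] [635.5  234.45] [596.8 331.7]
plate [671.6 257.4] [594.9 254.8] [633.25 256.1 ]
plate [671.7 248.1] [595.3 245.6] [633.5  246.85]
lip [681.1 223.8] [601.1 221.5] [641.1  222.65]
lip [683.8 214.5] [594.5 212. ] [639.15 213.25]
```

Run:
```python
from h import *
yaw=bot.get_obs()['tcp_rot'][2]
togo((651.6,29.6,42.5),1.65,yaw-1.65)
```

```text
t 38.7 pos [648.  104.6 215.3] rot [ 3.1407e+00 -1.9000e-03  1.6608e+00] j6 [ 0.04 -0.05]
spin needed rad 0.0108
togo tool /80: [-0.942 -0.031  2.158]
```

Request:
jog_arm:
  targets:
    - {"xyz":[-0.5,-0.03,0],"spin":0.1}
    - {"xyz":[-0.44,0,0],"spin":0}
    - {"xyz":[0,0,0.3],"spin":0}
    - {"xyz":[0,0,0.45],"spin":0}
    - {"xyz":[0,0,0.45],"spin":0}
    - {"xyz":[0,0,0.45],"spin":0}
    - {"xyz":[0,0,0.3],"spin":0}
    - {"xyz":[0,0,0.15],"spin":0}
    - {"xyz":[0,0,0],"spin":0}
    - {"xyz":[0,0,0],"spin":0}

```text
time: 39.95
tool_pos: [651.0, 24.8, 49.0]
tcp_rot: [3.139, 0.0, 1.648]
contact_force: [0.6, -0.6, -0.8]
grip_width: 54.8
finger_force: 30.0
```

Run:
```python
from h import *
togo((651.6,29.6,42.5),1.65)
w=bot.capture('wrist');W=bot.get_calibration('wrist');np.save('w5.npy',w)
g=cv2.cvtColor(w,cv2.COLOR_BGR2HSV)
# held blade height check: width in pixels and red boundary
red=((g[...,0]<6)|(g[...,0]>174))&(g[...,1]>180)
c=red[:,258];r=np.where(c[100:300])[0]+100;print('red rows',r[:1],r[-1:])
rr=r[0]+5;k=np.where(red[rr,150:380])[0]+150;print('red cols',rr,k[0],k[-1])
print([atz(W,(k[i],rr),90.5).round(1) for i in(0,-1)], atz(W,(258,r[0]),90.5))
print('row 10 sat',[(c,*g[20,c].tolist()) for c in range(190,340,4)])
```

```text
t 39.95 pos [651.   24.8  49. ] rot [3.1394e+00 3.0000e-04 1.6478e+00] j6 [-0.08 -0.16]
spin needed rad -0.0022
togo tool /80: [0.059 0.012 0.082]
red rows [187] [282]
red cols 192 201 319
[array([620.2,  47.4,  90.5]), array([677.7,  51.8,  90.5])] [647.7397768  52.0556062  90.5      ]
row 10 sat [(190, 24, 119, 231), (194, 65, 13, 241), (198, 53, 14, 239), (202, 49, 17, 241), (206, 51, 18, 240), (210, 55, 13, 241), (214, 51, 15, 240), (218, 58, 13, 241), (222, 55, 14, 240), (226, 53, 14, 242), (230, 60, 12, 241), (234, 57, 11, 240), (238, 63, 11, 240), (242, 68, 12, 240), (246, 65, 12, 241), (250, 54, 15, 241), (254, 58, 13, 240), (258, 57, 11, 240), (262, 80, 10, 241), (266, 65, 12, 241), (270, 74, 12, 241), (274, 84, 11, 241), (278, 78, 11, 239), (282, 69, 11, 239), (286, 68, 12, 241), (290, 60, 11, 240), (294, 57, 12, 242), (298, 65, 12, 240), (302, 65, 12, 241), (306, 66, 11, 240), (310, 57, 11, 238), (314, 71, 12, 240), (318, 63, 12, 240), (322, 54, 15, 240), (326, 60, 12, 240), (330, 29, 103, 231), (334, 29, 104, 229), (338, 28, 108, 231)]
```

Request:
jog_arm:
  targets:
    - {"xyz":[0.06,0.01,0.08],"spin":0}
    - {"xyz":[0,0,0],"spin":0}
    - {"xyz":[0.08,0,0],"spin":0}
    - {"xyz":[0.08,0,0],"spin":0}
    - {"xyz":[0.08,0,0],"spin":0}
    - {"xyz":[0.08,0,0],"spin":0}
    - {"xyz":[0.08,0,0],"spin":0}
    - {"xyz":[0.06,0,0],"spin":0}
    - {"xyz":[0,0,0],"spin":0}
    - {"xyz":[0,0,0],"spin":0}

```text
time: 41.25
tool_pos: [647.8, 66.3, 41.2]
tcp_rot: [3.142, -0.0, 1.648]
contact_force: [-0.2, 0.3, -0.4]
grip_width: 55.1
finger_force: 30.0
```

Run:
```python
from h import *
d=np.array([-.079,.997]);togo((*(np.array([636,226])-157*d),42.5),1.65)
t=bot.capture('top');T=bot.get_calibration('top');print(bot.get_obs()['contact_force'],bot.get_obs()['moment'])
```

```text
t 41.25 pos [647.8  66.3  41.2] rot [ 3.1416 -0.      1.6477] j6 [-0.02 -0.09]
spin needed rad -0.0023
togo tool /80: [ 0.038  0.011 -0.016]
[ 0.2366836  -0.03426396 -0.43128588] [-0.11102215  0.0430587   0.0154731 ]
```

Request:
jog_arm:
  targets:
    - {"xyz":[0.02,0.01,-0.015],"spin":0}
    - {"xyz":[0.04,0,0],"spin":0}
    - {"xyz":[0.04,0,0],"spin":0}
    - {"xyz":[0.04,0,0],"spin":0}
    - {"xyz":[0.04,0,0],"spin":0}
    - {"xyz":[0.04,0,0],"spin":0}
    - {"xyz":[0.04,0,0],"spin":0}
    - {"xyz":[0.04,0,0],"spin":0}
    - {"xyz":[0,0,0],"spin":0}
    - {"xyz":[0,0,0],"spin":0}

```text
time: 42.55
tool_pos: [646.7, 90.4, 42.4]
tcp_rot: [3.142, -0.0, 1.648]
contact_force: [-0.4, -0.3, -0.8]
grip_width: 54.8
finger_force: 30.0
```

Request:
jog_arm:
  targets:
    - {"xyz":[0.08,0,0],"spin":0}
    - {"xyz":[0.08,0,0],"spin":0}
    - {"xyz":[0.08,0,0],"spin":0}
    - {"xyz":[0.08,0,0],"spin":0}
    - {"xyz":[0.08,0,0],"spin":0}
    - {"xyz":[0.08,0,0],"spin":0}
    - {"xyz":[0.08,0,0],"spin":0}
    - {"xyz":[0.08,0,0],"spin":0}
    - {"xyz":[0.08,0,0],"spin":0}
    - {"xyz":[0,0,0],"spin":0}

```text
time: 43.8
tool_pos: [642.2, 148.5, 42.4]
tcp_rot: [3.142, -0.0, 1.648]
contact_force: [-0.7, -0.3, -1.2]
grip_width: 55.0
finger_force: 30.0
```

Request:
jog_arm:
  targets:
    - {"xyz":[0.05,0,0],"spin":0}
    - {"xyz":[0.05,0,0],"spin":0}
    - {"xyz":[0.05,0,0],"spin":0}
    - {"xyz":[0.05,0,0],"spin":0}
    - {"xyz":[0.05,0,0],"spin":0}
    - {"xyz":[0.02,0,0],"spin":0}
    - {"xyz":[0.02,0,0],"spin":0}
    - {"xyz":[0,0,0],"spin":0}
    - {"xyz":[0,0,0],"spin":0}
    - {"xyz":[0,0,0],"spin":0}

```text
time: 45.05
tool_pos: [640.5, 170.9, 42.4]
tcp_rot: [3.142, -0.0, 1.648]
contact_force: [-0.1, 0.7, -0.6]
grip_width: 54.9
finger_force: 30.0
```

Request:
jog_arm:
  targets:
    - {"xyz":[0.02,0,0],"spin":0}
    - {"xyz":[0.02,0,0],"spin":0}
    - {"xyz":[0.02,0,0],"spin":0}
    - {"xyz":[0.02,0,0],"spin":0}
    - {"xyz":[0.02,0,0],"spin":0}
    - {"xyz":[0.01,0,0],"spin":0}
    - {"xyz":[0,0,0],"spin":0}
    - {"xyz":[0,0,0],"spin":0}
    - {"xyz":[0,0,0],"spin":0}
    - {"xyz":[0,0,0],"spin":0}

```text
time: 46.3
tool_pos: [639.9, 171.5, 41.9]
tcp_rot: [-3.139, 0.011, 1.646]
contact_force: [-0.2, -27.1, 0.0]
grip_width: 54.8
finger_force: 30.0
```

Request:
jog_arm:
  targets:
    - {"xyz":[-0.02,0,0],"spin":0}
    - {"xyz":[-0.02,0,0],"spin":0}
    - {"xyz":[-0.02,0,0.01],"spin":0}
    - {"xyz":[0,0,0.01],"spin":0}
    - {"xyz":[0,0,0.01],"spin":0}
    - {"xyz":[0,0,0],"spin":0}
    - {"xyz":[0,0,0],"spin":0}
    - {"xyz":[0,0,0],"spin":0}
    - {"xyz":[0,0,0],"spin":0}
    - {"xyz":[0,0,0],"spin":0}

```text
time: 47.55
tool_pos: [640.2, 171.4, 39.8]
tcp_rot: [-3.14, 0.005, 1.647]
contact_force: [-0.6, -12.4, -0.3]
grip_width: 55.0
finger_force: 30.0
```

Request:
jog_arm:
  targets:
    - {"xyz":[0,0,0],"spin":0}
    - {"xyz":[0,0,0],"spin":0}
    - {"xyz":[0,0,0],"spin":0}
    - {"xyz":[0,0,0],"spin":0}
    - {"xyz":[0,0,0],"spin":0}
    - {"xyz":[0,0,0],"spin":0}
    - {"xyz":[0,0,0],"spin":0}
    - {"xyz":[0,0,0],"spin":0}
    - {"xyz":[0,0,0],"spin":0}
    - {"xyz":[0,0,0],"spin":0}
  gripper: 100

```text
time: 48.8
tool_pos: [640.2, 175.0, 40.0]
tcp_rot: [3.142, -0.0, 1.648]
contact_force: [-0.2, 0.3, -0.8]
grip_width: 91.8
finger_force: 0.0
```

Run:
```python
from h import *
togo((651,24,200))
w=bot.capture('wrist');W=bot.get_calibration('wrist')
g=cv2.cvtColor(w,cv2.COLOR_BGR2HSV)
print('col258',[(r,*g[r,258].tolist()) for r in range(60,260,5)])
```

```text
t 48.8 pos [640.2 175.   40. ] rot [ 3.1415e+00 -1.0000e-04  1.6478e+00] j6 [0.15 0.07]
togo tool /80: [-1.892 -0.01  -2.   ]
col258 [(60, 31, 32, 176), (65, 29, 34, 179), (70, 31, 36, 178), (75, 32, 39, 177), (80, 29, 33, 179), (85, 31, 35, 182), (90, 37, 46, 94), (95, 24, 36, 98), (100, 35, 32, 97), (105, 30, 22, 94), (110, 30, 37, 97), (115, 38, 32, 97), (120, 34, 38, 95), (125, 34, 38, 93), (130, 32, 36, 92), (135, 30, 34, 91), (140, 32, 42, 91), (145, 35, 32, 95), (150, 34, 41, 93), (155, 32, 39, 91), (160, 40, 29, 80), (165, 36, 31, 82), (170, 30, 36, 78), (175, 33, 32, 80), (180, 40, 29, 78), (185, 36, 50, 82), (190, 25, 38, 80), (195, 2, 255, 137), (200, 2, 229, 136), (205, 4, 251, 136), (210, 2, 229, 135), (215, 0, 220, 133), (220, 3, 244, 134), (225, 2, 238, 136), (230, 0, 255, 129), (235, 3, 247, 134), (240, 177, 157, 78), (245, 60, 16, 47), (250, 25, 27, 57), (255, 10, 23, 66)]
```

Request:
jog_arm:
  targets:
    - {"xyz":[0,0,-0.2],"spin":0}
    - {"xyz":[0,0,-0.4],"spin":0}
    - {"xyz":[0,0,-0.4],"spin":0}
    - {"xyz":[-0.2,0,-0.4],"spin":0}
    - {"xyz":[-0.4,0,0],"spin":0}
    - {"xyz":[-0.4,0,0],"spin":0}
    - {"xyz":[-0.1,0,0],"spin":0}
    - {"xyz":[0,0,0],"spin":0}
    - {"xyz":[0,0,0],"spin":0}
    - {"xyz":[0,0,0],"spin":0}

```text
time: 50.1
tool_pos: [646.8, 88.4, 152.0]
tcp_rot: [-3.142, -0.0, 1.649]
contact_force: [0.8, -0.4, -0.3]
grip_width: 91.9
finger_force: 0.0
```

Run:
```python
from h import *
o=bot.get_obs();print(o['tool_pos'],o['contact_force'])
for n in('top','scene','wrist'):
    c=bot.get_calibration(n);t=bot.capture(n);g=cv2.cvtColor(t,cv2.COLOR_BGR2HSV)
    m=(((g[...,0]<8)|(g[...,0]>172))&(g[...,1]>130)).astype(np.uint8)
    k,l,st,ce=cv2.connectedComponentsWithStats(m)
    for i in range(1,k):
        P=atz(c,ce[i],90)
        if st[i][4]>25 and 550<P[0]<720 and 100<P[1]<300:
            r=cv2.minAreaRect(np.argwhere(l==i)[:,::-1].astype(np.float32));print(n,st[i],P.round(1),[atz(c,q,90)[:2].round(1).tolist() for q in cv2.boxPoints(r)])
    if n=='wrist':
        q=proj(c,(640,170,90))[0];print(q);x=int(round(q[0]))
        print([(r,*g[r,x].tolist()) for r in range(0,250,6)]);[print(r,atz(c,(x,r),90).round(0)) for r in(0,60,120)]
```

```text
[646.80515801  88.3967382  152.00584202] [ 0.77371123 -0.42154075 -0.2552479 ]
scene [350 236  19  18 274] [643.8 174.3  90. ] [[672.8, 151.8], [618.8, 148.0], [613.2, 197.2], [667.1, 199.6]]
wrist [ 223   42   75   69 5012] [640.  176.1  90. ] [[610.9, 197.3], [665.2, 201.5], [670.3, 153.2], [613.3, 148.8]]
[259.59359179  84.06132323]
[(0, 33, 36, 148), (6, 28, 50, 61), (12, 28, 37, 111), (18, 28, 36, 112), (24, 28, 36, 84), (30, 20, 43, 137), (36, 69, 18, 222), (42, 2, 255, 216), (48, 3, 255, 214), (54, 3, 255, 212), (60, 4, 255, 212), (66, 4, 248, 216), (72, 3, 243, 215), (78, 3, 255, 214), (84, 2, 255, 213), (90, 4, 255, 216), (96, 4, 255, 219), (102, 0, 218, 130), (108, 2, 243, 128), (114, 16, 139, 132), (120, 17, 149, 132), (126, 16, 144, 126), (132, 16, 137, 134), (138, 17, 139, 127), (144, 15, 132, 129), (150, 17, 140, 129), (156, 18, 143, 128), (162, 16, 137, 130), (168, 16, 144, 131), (174, 16, 143, 127), (180, 16, 148, 131), (186, 16, 141, 128), (192, 17, 135, 127), (198, 17, 143, 123), (204, 17, 147, 125), (210, 16, 143, 127), (216, 20, 132, 218), (222, 20, 131, 213), (228, 19, 135, 214), (234, 19, 134, 217), (240, 19, 118, 108), (246, 30, 24, 42)]
0 [636. 227.  90.]
60 [639. 187.  90.]
120 [642. 143.  90.]
```

The blade is home: about 5 mm of bare metal and all the red show in front of the lip, and the robot is clear.

```bash
python3 -c "
from plant import bot
print(bot.close_job())"
```

```text
the job is handed in; nothing more can be done
None
```

The job is handed in: the blade is pushed plain end first into the wide gate until it met the stop, its red end sticks out, and the gripper is open and clear (no verdict was returned).

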